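# Load and start the printing-block cleaner

## Task

Get the printing-block cleaner running: stand every tipped block upright on the brush mat, carved face down and handle up, beside the one already standing, then push the coupling rod through both eyelets until its handle all but meets the outer plate, and let go of it. Only then key in the programme, one key at a time and letting each spring back: left, right, middle of the three small keys (as seen from the robot), and last the large key. Leave all blocks standing on the mat and the other things on the bench where they are.

Things in the scene. Friction and masses are not known exactly. Their poses are not given: they have to be found in the camera images.
- deck: fixed cleaning deck; black brush mat 30 mm above the table, 180 mm deep (x -0.09 to 0.09) and 375 mm long (y -0.150 to 0.225), with a steel lip round it, 15 mm above the mat (8 mm along the near edge). At its right end a blue drive housing 60 mm high (x 0.003 to 0.088, y -0.243 to -0.167) with two upright eyelet plates in front. Origin on the table; x away from the robot, y left, yaw varies
- eye_near (a point): centre of the round hole in the outer (right-hand) eyelet plate, on the outer face, where the rod enters. Hole 19 mm across, 55 mm above the table; plate 10 mm thick, 50 mm wide, 75 mm high. Axes as the deck's: the hole runs along y, the rod goes in towards +y
- eye_far (a point): centre of the eyelet hole in the inner plate, on the face where the rod comes out, 70 mm in the +y direction from eye_near; hole and plate alike. The two holes are in line
- rod: coupling rod: square wooden handle 70 mm long, 26 x 26 mm, and a steel rod 12 mm in diameter standing 95 mm out of its end, tip slightly pointed; 90 g, centre of mass in the handle. Origin on the axis at the shoulder, where the rod leaves the handle; x points to the tip. Lies on the table right of the deck, axis 13 mm above the table, tip roughly to the left (+y)
- rod_tip (a point): end of the rod's tip
- block_s: printing block: dark wooden body 60 x 60 x 40 mm, pale square handle 24 x 24 mm rising 60 mm from its middle (100 mm overall), 160 g, mostly in the body, so that it rights itself when it leans by up to 35 degrees. Origin: centre of the carved underside; z along the handle. Starts standing on the deck among the others.
- block_a: printing block: dark wooden body 60 x 60 x 40 mm, pale square handle 24 x 24 mm rising 60 mm from its middle (100 mm overall), 160 g, mostly in the body, so that it rights itself when it leans by up to 35 degrees. Origin: centre of the carved underside; z along the handle. Starts tipped over on the deck's mat, lying on one side with its handle pointing towards the robot; may be absent.
- block_b: printing block: dark wooden body 60 x 60 x 40 mm, pale square handle 24 x 24 mm rising 60 mm from its middle (100 mm overall), 160 g, mostly in the body, so that it rights itself when it leans by up to 35 degrees. Origin: centre of the carved underside; z along the handle. Starts tipped over on the deck's mat, lying on one side with its handle pointing towards the robot; may be absent.
- block_c: printing block: dark wooden body 60 x 60 x 40 mm, pale square handle 24 x 24 mm rising 60 mm from its middle (100 mm overall), 160 g, mostly in the body, so that it rights itself when it leans by up to 35 degrees. Origin: centre of the carved underside; z along the handle. Starts tipped over on the deck's mat, lying on one side with its handle pointing towards the robot; may be absent.
- key_left (a joint): spring key on the panel, left one of the row of three (+y), round, 24 mm across: 0 = up, grows as it is pressed straight down, 0.006 m = fully down (takes 4 N); springs back by itself. It counts as pressed from 0.0045 m
- key_middle (a joint): spring key on the panel, middle one of the row of three, round, 24 mm across: 0 = up, grows as it is pressed straight down, 0.006 m = fully down (takes 4 N); springs back by itself. It counts as pressed from 0.0045 m
- key_right (a joint): spring key on the panel, right one of the row of three (-y), round, 24 mm across: 0 = up, grows as it is pressed straight down, 0.006 m = fully down (takes 4 N); springs back by itself. It counts as pressed from 0.0045 m
- key_large (a joint): spring key on the panel, alone in front of the row, round, 38 mm across: 0 = up, grows as it is pressed straight down, 0.006 m = fully down (takes 4 N); springs back by itself. It counts as pressed from 0.0045 m
- key_left_top (a point): centre of the top face of the left key; it moves down with the key. The keys are 44 mm apart left to right and the row 50 mm behind the large one, on a fixed grey panel 130 mm deep, 140 mm wide and 36 mm high, left of the deck, whose yaw varies; the keys stand proud of it, and a display lies behind the row
- key_right_top (a point): centre of the top face of the right key; it moves down with the key. The keys are 44 mm apart left to right and the row 50 mm behind the large one, on a fixed grey panel 130 mm deep, 140 mm wide and 36 mm high, left of the deck, whose yaw varies; the keys stand proud of it, and a display lies behind the row
- key_middle_top (a point): centre of the top face of the middle key; it moves down with the key. The keys are 44 mm apart left to right and the row 50 mm behind the large one, on a fixed grey panel 130 mm deep, 140 mm wide and 36 mm high, left of the deck, whose yaw varies; the keys stand proud of it, and a display lies behind the row
- key_large_top (a point): centre of the top face of the large key; it moves down with the key. The keys are 44 mm apart left to right and the row 50 mm behind the large one, on a fixed grey panel 130 mm deep, 140 mm wide and 36 mm high, left of the deck, whose yaw varies; the keys stand proud of it, and a display lies behind the row
- tin: bystander: round tin, radius 35 mm, 85 mm high, behind the panel
- mallet: bystander: hammer 220 mm long lying at the near left
- brush: bystander: brush 170 mm long lying in front of the deck
- offcut: bystander: wood offcut 70 x 50 x 22 mm in front of the deck, origin under its centre
- half_block: bystander: round wooden block, radius 50 mm, 65 mm high with its grip, right of the drive at the back; origin under its centre
- cup: bystander: white cup, radius 36 mm, 80 mm high, behind the deck
- chisel: bystander: hand tool 160 mm long lying at the near right
Things that resemble listed ones, but are neither listed nor needed, are in the scene too. What is shaped like the rod but turquoise is not meant.

How it is judged (in metres and radians):
On the way, in this order (a step that is already met when the one before it is completed fails the run):
1. all blocks stand upright on the mat (angle between each of block_a, block_b, block_c, block_s's own z axis and vertical below 0.1 rad and x of block_a in the frame of deck between -0.075 and 0.075 m and y of block_a in the frame of deck between -0.155 and 0.225 m and z of block_a in the frame of deck between 0.024 and 0.036 m and linear speed of each of block_a, block_b, block_c, block_s below 0.03 m/s and x of block_b in the frame of deck between -0.075 and 0.075 m and y of block_b in the frame of deck between -0.155 and 0.225 m and z of block_b in the frame of deck between 0.024 and 0.036 m and x of block_c in the frame of deck between -0.075 and 0.075 m and y of block_c in the frame of deck between -0.155 and 0.225 m and z of block_c in the frame of deck between 0.024 and 0.036 m and x of block_s in the frame of deck between -0.075 and 0.075 m and y of block_s in the frame of deck between -0.155 and 0.225 m and z of block_s in the frame of deck between 0.024 and 0.036 m), for 0.3 s.
2. the rod is through both eyelets, its handle within 15 mm of the outer plate, and let go (y of rod_tip in the frame of eye_far above 0.004 m and y of rod in the frame of eye_near above -0.015 m and x of rod_tip in the frame of eye_far between -0.01 and 0.01 m and z of rod_tip in the frame of eye_far between -0.01 and 0.01 m and x of rod in the frame of eye_near between -0.01 and 0.01 m and z of rod in the frame of eye_near between -0.01 and 0.01 m and angle between the x axis of rod and the y axis of deck, either way round below 0.2 rad and contact force between rod and the fingers below 0.1 N), for 0.2 s.
3. the left small key is pressed, the other keys up (value of joint key_left above 0.0045 m and value of joint each of key_right, key_middle, key_large below 0.0015 m), for 0.02 s.
4. then the right small key is pressed, the other keys up (value of joint key_right above 0.0045 m and value of joint each of key_left, key_middle, key_large below 0.0015 m), for 0.02 s.
5. then the middle small key is pressed, the other keys up (value of joint key_middle above 0.0045 m and value of joint each of key_left, key_right, key_large below 0.0015 m), for 0.02 s.
6. then the large key is pressed, the other keys up (value of joint key_large above 0.0045 m and value of joint each of key_left, key_right, key_middle below 0.0015 m), for 0.02 s.
At the end, for the whole second after the job is handed in: All present blocks stand at rest on the mat, within 0.1 rad of upright; the rod is through both eyelets, its tip 4 mm or more past the inner plate and its shoulder within 15 mm of the outer plate; all keys are up again; everything is let go (all of step 1 and y of rod_tip in the frame of eye_far above 0.004 m and y of rod in the frame of eye_near above -0.015 m and x of rod_tip in the frame of eye_far between -0.01 and 0.01 m and z of rod_tip in the frame of eye_far between -0.01 and 0.01 m and x of rod in the frame of eye_near between -0.01 and 0.01 m and z of rod in the frame of eye_near between -0.01 and 0.01 m and angle between the x axis of rod and the y axis of deck, either way round below 0.2 rad and value of joint each of key_left, key_right, key_middle, key_large below 0.0015 m and linear speed of rod below 0.03 m/s); the robot touches nothing.
It fails at once if two keys are held down at once (value of joint each of key_left, key_right above 0.003 m or value of joint each of key_left, key_middle above 0.003 m or value of joint each of key_left, key_large above 0.003 m or value of joint each of key_right, key_middle above 0.003 m or value of joint each of key_right, key_large above 0.003 m or value of joint each of key_middle, key_large above 0.003 m).
It fails at once if a key is pressed while the rod is not through both eyelets (value of joint any of key_left, key_right, key_middle, key_large above 0.004 m and not (y of rod_tip in the frame of eye_far above -0.002 m and x of rod_tip in the frame of eye_far between -0.014 and 0.014 m and z of rod_tip in the frame of eye_far between -0.014 and 0.014 m)).
It fails at once if one of the bystanders (tin, mallet, brush, offcut, half-round block, cup, chisel) is pushed more than 40 mm (distance of any of tin, mallet, brush, offcut, half_block, cup, chisel from where it was at the start of the episode above 0.04 m).
Of block_a, block_b, block_c only 2 to 3 are there at a start; the rules pass over those that are not, and their reading is None.
At some moment in a run one of block_a, block_b, block_c may be knocked a few centimetres aside while the robot is not near it.
Once in a run the grip may slacken for a moment while it holds something.
It also fails if it takes over 210 s, if anything falls off the work surface, if the arm or the gripper's body presses on something with over 40 N, if the wrist force passes 120 N, or if a joint passes its speed limit or range.

## Robot

A 6-joint arm with a two-finger parallel gripper is mounted at the origin on the work surface. World frame = base frame: x ahead of the robot, y to its left, z up, the work surface at z = 0. Lengths are in m, angles in degrees, forces in N, time in s.
With the tool pointing down it reaches from about 0.4 to 0.825 m from the base axis. Payload 7 kg.
Tool frame: the origin (TCP) lies between the finger pads; the fingertips stand 22 mm ahead of it and the grasp point (between the pads) lies 3 mm ahead of it; z points along the fingers, y is the line along which they close (so a half turn about z gives the same grasp; the last joint's range is limited). The gripper opens to 88 mm and grips with 3 to 60 N. Pads are 19 mm wide; open, the fingers measure 130 mm over their backs; the gripper's body (78 mm by 193 mm) begins 47 mm behind the grasp point.
Start: joints at [91.45, 20.546, 0.682, 0, -70.136, -16.507], TCP at [0.175, 0.652, 0.249] pointing down, gripper open.
Joint ranges: [-176.03, 176.03], [-82.01, 121.73], [-58.28, 71.71], [-173.87, 95.51], [-174.79, -0.11], [-173.66, 173.66]. Speed limits (degrees/s): [136.94, 136.94, 172.46, 180, 180, 180].

## Interface

Orientations are given as [roll, pitch, yaw] about the fixed x, y, z axes, in that order (R = Rz(yaw) Ry(pitch) Rx(roll)).
In Python, from plant import r, vision gives the robot as it stands.
- The arm moves only by the shell command python3 -m pendant 'ROWS' [FORCE]. ROWS is JSON, a list that holds one entry, the list of rows, each a list of 7 numbers: the shift along the tool's x, y, z scaled (see below), then the turn, a rotation vector about the tool's x, y, z scaled (see below), then the opening, from -1 (shut) to 1 (fully open). In form: [[[x, y, z, wx, wy, wz, fingers], ...]]. A call has exactly 8 rows; each row shifts and turns the commanded pose from where the row before left it, along the tool's axes as they then stand; what a row does not reach is not made up. The controller multiplies each number of a shift by 20 mm and each number of a turn by 4 degrees. A row lasts 1/10 s, in which the tool goes at most 50 mm and 8.59 degrees, less where a joint would pass 70% of its speed; a pose out of reach is approached as far as the arm can. A call with a number of a shift or a turn outside -1 to 1 is refused whole. A call with a gripper value outside its range is refused whole. The fingers move at their own pace and stop on an object; FORCE is the grip in N (left out, the last holds). Time passes only in rows, so rows that do not move let the fingers close, or fill a call up. It gives the time, the measured TCP pose, the force, the opening and the grip force at its end, in the units of the state.
- r.get_state(): the state, without advancing time (a new reading comes with each control period).
- vision.capture(name): name is "side" or "top" or "wrist"; returns a dict with "frame" (384x512x3 uint8, blue, green, red), "depth" (384x512 float32, m along the optical axis (not along the pixel's ray), 0 where there is no reading), "camera_matrix" (3x3 intrinsics, pixels), "k1" (the pictures are not rectified: a ray, as slopes to the right and down, at radius r is drawn at 1 + k1 r^2 times it, then the intrinsics apply), "extrinsics" (4x4, takes a point from world to camera coordinates); the wrist camera has in their place "hand_eye" (4x4, takes a point from camera to tool coordinates, whose origin is the TCP and whose axes are the flange's). Camera axes: x right, y up, looking along -z (the intrinsics and any distortion apply to the point x, -y, -z); pixel columns grow to the right and rows downward; lengths in m; the calibration is good to about 2 mm. A picture is of the moment at which its call begins: read the wrist's pose just before it.
- r.close_job(): hands the job in; it is judged then, once.
The state is a dict: "time_s": time; "joints": joint angles; "qd": joint speeds; "joint_torque": joint torques, N m; "tcp_pos": TCP position; "eef_rot": TCP orientation; "contact_force": force on the tool from outside, world axes, zero at the start; "moment": the same for the moment, N m; "gripper_width": finger opening in m; "gripper_force": force on a finger pad.
Only numpy, scipy, OpenCV 4.12 (cv2) and the standard library are available. Lean on these libraries where they do the work, as an engineer would, in place of code of your own. Each camera call takes 0.05 s, during which the arm holds its last target. There are 200 camera calls.

## Working session

There is one attempt and no reset: what is moved stays moved. The work goes in short steps, Python scripts to look and compute and a shell command to move; the robot and the scene stay as the last step left them, time stands still between calls to the robot, and variables do not carry over. Pictures are saved under pics/ and viewed, at most 14 in all, crops included, and the job is handed in when it is done.

```bash
ls; mkdir -p pics
cat > h.py <<'E'
import numpy as np, cv2
from scipy.spatial.transform import Rotation as R
from plant import r, vision
def tool():
    s=r.get_state(); T=np.eye(4); T[:3,:3]=R.from_euler('xyz',s['eef_rot'],degrees=True).as_matrix(); T[:3,3]=s['tcp_pos']; return T
def cloud(name):
    T=tool(); c=vision.capture(name); d=c['depth']; K=np.array(c['camera_matrix']); k1=c['k1']
    D=np.array([k1,0,0,0,0.]); v,u=np.mgrid[:384,:512].astype(np.float32)
    p=cv2.undistortPoints(np.stack([u,v],-1).reshape(-1,1,2),K,D).reshape(384,512,2)
    P=np.stack([p[...,0]*d,-p[...,1]*d,-d,np.ones_like(d)],-1)
    M=T@np.array(c['hand_eye']) if name=='wrist' else np.linalg.inv(np.array(c['extrinsics']))
    W=(P@M.T)[...,:3]; W[d==0]=np.nan
    return c['frame'],W
E
python3 - <<'E'
from h import *
print(r.get_state())
for n in ['top','side']:
    f,W=cloud(n); np.save(n+'.npy',W); cv2.imwrite(f'pics/{n}0.png',cv2.resize(f,(800,600))); cv2.imwrite(n+'.bmp',f)
E
```

```text
pics
{'time_s': 0.0, 'joints': array([ 9.14488403e+01,  2.05918164e+01,  6.34391253e-01, -1.93384321e-02,
       -7.01362048e+01, -1.65078565e+01]), 'qd': array([-0.02899584, -0.08153138, -0.04738239, -0.04938752,  0.05973797,
       -0.04509104]), 'joint_torque': array([-1.32245674e-03, -5.82712162e+01,  2.93047374e+01,  6.99739158e+00,
        7.02534409e-03, -1.61906514e-04]), 'tcp_pos': array([0.17527322, 0.6513827 , 0.24762551]), 'eef_rot': array([ 1.79905063e+02, -9.17708423e-03, -1.50655944e+01]), 'contact_force': array([-0.37843665,  0.69962325,  0.32975954]), 'moment': array([ 0.03670791, -0.01569052,  0.04695826]), 'gripper_force': 0.0, 'gripper_width': 0.08767914731849835}
```

View pics/top0.png

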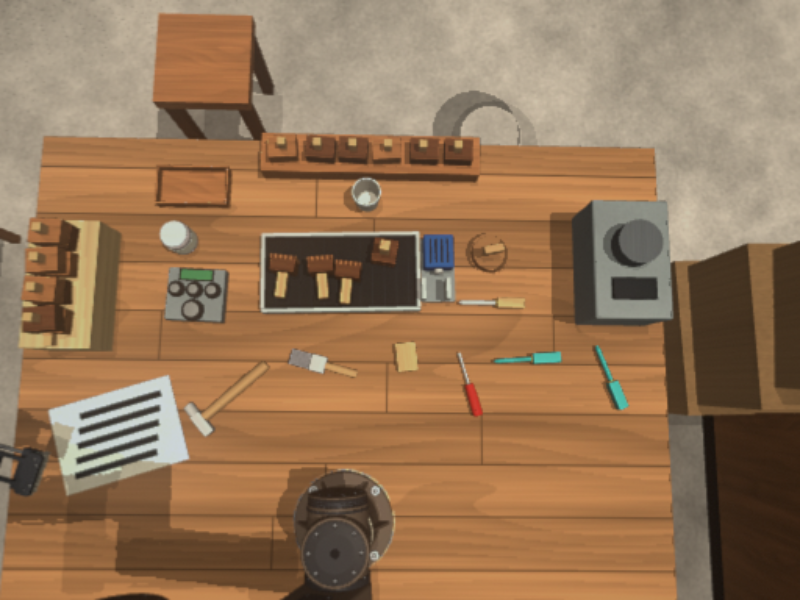

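View pics/side0.png

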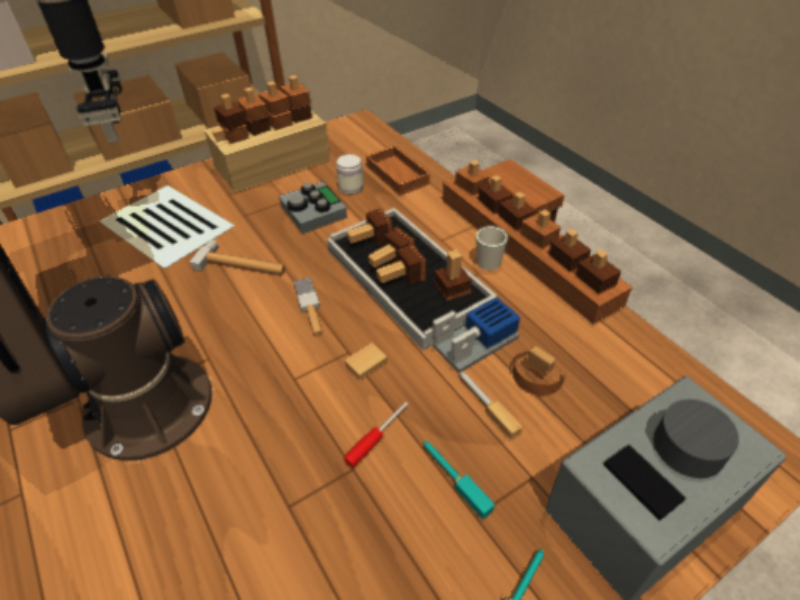

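The top view shows three tipped blocks on the mat at (283,275), (320,278) and (347,282). The standing block is at (384,248), the eyelets at (438,290), the rod at (490,302) with its tip to the left, and the panel at (196,295). The turquoise look-alikes are at the lower right.

Run:
```python
from h import *
W=np.load('top.npy')
for n,(u,v) in dict(deckTL=(263,235),deckTR=(418,233),deckBL=(264,310),deckBR=(420,308),a_h=(281,287),a_b=(283,265),b_h=(322,288),b_b=(320,265),c_h=(345,292),c_b=(348,270),s=(386,244),eyeL=(424,290),eyeR=(450,290),rodh=(510,303),rods=(497,302),rodt=(460,302),kL=(176,289),kM=(194,289),kR=(211,289),kB=(193,309),panTL=(170,270),tin=(175,230),cup=(366,185),half=(488,250),brush=(320,362),off=(405,356)).items():
    print(n,(W[int(v*.64),int(u*.64)]*1000).round())
```

```text
deckTL [691. 213.  41.]
deckTR [ 702. -172.   39.]
deckBL [503. 205.  43.]
deckBR [ 512. -177.   40.]
a_h [558. 161.  64.]
a_b [nan nan nan]
b_h [555.  59.  72.]
b_b [608.  66.  90.]
c_h [547.   6.  73.]
c_b [598.  -1.  87.]
s [651. -94. 129.]
eyeL [ 554. -186.   77.]
eyeR [ 555. -250.   73.]
rodh [ 533. -404.   23.]
rods [ 533. -372.   26.]
rodt [ 532. -279.   22.]
kL [552. 415.  56.]
kM [553. 371.  53.]
kR [553. 328.  57.]
kB [502. 370.  60.]
panTL [602. 441.  32.]
tin [687. 413.  86.]
cup [823. -41.  45.]
half [ 655. -343.   65.]
brush [380.  67.  22.]
off [ 398. -144.   25.]
```

```bash
python3 -m pendant '[[[0,0,0,0,0,-1,1],[0,0,0,0,0,-1,1],[0,0,0,0,0,-1,1],[0,0,0,0,0,-1,1],[0.6,1,-0.15,0,0,0,1],[0.6,1,-0.15,0,0,0,1],[0.6,1,-0.15,0,0,0,1],[0.6,1,-0.15,0,0,0,1]]]' 10
python3 -m pendant '[[[0.6,1,-0.15,0,0,0,1],[0.6,1,-0.15,0,0,0,1],[0.6,1,-0.15,0,0,0,1],[0.6,1,-0.15,0,0,0,1],[0.6,1,-0.15,0,0,0,1],[0.6,1,-0.15,0,0,0,1],[0.6,1,-0.15,0,0,0,1],[0.6,1,-0.15,0,0,0,1]]]'
python3 -m pendant '[[[0.6,1,-0.15,0,0,0,1],[0.6,1,-0.15,0,0,0,1],[0.6,1,-0.15,0,0,0,1],[0.6,1,-0.15,0,0,0,1],[0.6,1,-0.15,0,0,0,1],[0.6,1,-0.15,0,0,0,1],[0.6,1,-0.15,0,0,0,1],[0.6,1,-0.15,0,0,0,1]]]'
python3 -m pendant '[[[0.6,1,-0.15,0,0,0,1],[0.6,1,-0.15,0,0,0,1],[0.6,1,-0.15,0,0,0,1],[0.6,1,-0.15,0,0,0,1],[0.6,1,-0.15,0,0,0,1],[0.6,1,-0.15,0,0,0,1],[0,0,0,0,0,0,1],[0,0,0,0,0,0,1]]]'
python3 - <<'E'
from h import *
f,W=cloud('wrist'); np.save('w1.npy',W); cv2.imwrite('pics/w1.png',f); print(vision.capture('wrist')['hand_eye'])
print(np.nanmin(W,(0,1)),np.nanmax(W,(0,1)))
E
```

```text
time_s: 0.9
tcp_pos: [0.2253, 0.5712, 0.2604]
eef_rot: [180.0, 0.0, 0.9]
contact_force: [-0.8, 0.4, 0.5]
gripper_width: 0.0878
gripper_force: 0.0
time_s: 1.7
tcp_pos: [0.3242, 0.4125, 0.2849]
eef_rot: [-180.0, -0.0, 0.9]
contact_force: [0.1, 0.3, -0.1]
gripper_width: 0.0874
gripper_force: 0.0
time_s: 2.5
tcp_pos: [0.4224, 0.2539, 0.3089]
eef_rot: [-180.0, -0.0, 0.9]
contact_force: [0.1, 0.4, 0.3]
gripper_width: 0.0875
gripper_force: 0.0
time_s: 3.3
tcp_pos: [0.4959, 0.1359, 0.3266]
eef_rot: [-180.0, 0.0, 0.8]
contact_force: [-0.3, -0.4, 0.1]
gripper_width: 0.0874
gripper_force: 0.0
[[-4.26394063e-04  9.62277328e-01  2.72070142e-01  7.20286807e-02]
 [ 9.99999903e-01  4.39325950e-04  1.33811839e-05 -4.04245265e-04]
 [-1.06651064e-04  2.72070122e-01 -9.62277422e-01 -1.38144725e-01]
 [ 0.00000000e+00  0.00000000e+00  0.00000000e+00  1.00000000e+00]]
[ 0.19353486 -0.24988371 -0.00183266] [0.6902391  0.53266278 0.42094116]
```

View pics/w1.png

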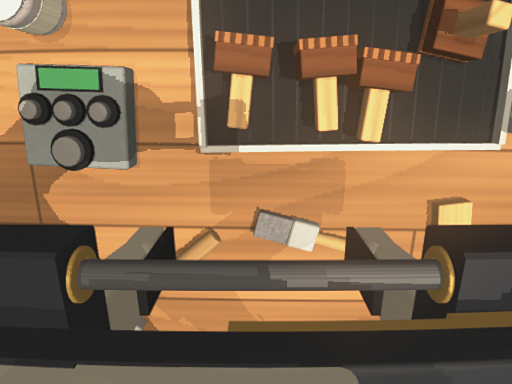

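The wrist view from here shows the panel with keys at (34,109), (68,109), (102,111) and (72,150). The three tipped blocks have handles at (240,100), (326,103) and (375,114), with the carved faces pointing away. The deck's near-left lip corner is at (203,149).

```bash
cat >> h.py <<'E'
def blobs(f,W,m,minn=40):
    m=cv2.morphologyEx(m.astype(np.uint8),cv2.MORPH_OPEN,np.ones((3,3)))
    n,l,st,_=cv2.connectedComponentsWithStats(m)
    for i in range(1,n):
        if st[i,4]<minn: continue
        P=W[l==i]; rect=cv2.minAreaRect((P[:,:2]*1000).astype(np.float32))
        bx=cv2.boxPoints(rect); e=[bx[1]-bx[0],bx[2]-bx[1]]; e=max(e,key=np.linalg.norm)
        a=np.degrees(np.arctan2(e[1],e[0])); a=(a+90)%180-90
        print('c',np.round(rect[0]),'size',np.round(rect[1]),'ang',round(a,1),'z',(np.nanmedian(P[:,2])*1000).round(),(np.nanpercentile(P[:,2],95)*1000).round(),'px',st[i,:4],st[i,4])
E
python3 - <<'E'
from h import *
f=cv2.imread('pics/w1.png'); W=np.load('w1.npy'); Z=W[...,2]
h=cv2.cvtColor(f,cv2.COLOR_BGR2HSV); on=(W[...,0]>.5)
print('handles'); blobs(f,W,on&(Z>.064)&(Z<.08)&(h[...,2]>170)&(h[...,1]>60))
print('bodies');blobs(f,W,on&(Z>.082)&(Z<.097))
print('keys');blobs(f,W,(Z>.040)&(Z<.07)&(W[...,1]>.29)&(h[...,2]<100)&(h[...,1]<60))
print('panel');blobs(f,W,(Z>.033)&(Z<.07)&(W[...,1]>.29)&(W[...,0]<.62))
print('mat z',np.nanmedian(Z[110:130,280:300]))
# lip points
g=(f.min(-1)>170)&(abs(Z-.04)<.012)&on
for n,m in (('near',g&(W[...,0]<.53)),('left',g&(W[...,1]>.18)&(W[...,1]<.25)&(W[...,0]>.53))):
    P=W[m]; k=0 if n=='near' else 1; p=np.polyfit(P[:,1-k],P[:,k],1); print(n,len(P),p,np.degrees(np.arctan(p[0])),np.median(P[:,2]),P[:,k].min(),P[:,k].max())
E
```

```text
handles
c [561. 161.] size [24. 59.] ang -5.3 z 74.0 75.0 px [228  74  24  55] 1086
c [560.  61.] size [59. 24.] ang 5.3 z 74.0 75.0 px [316  77  22  54] 1083
c [549.   5.] size [24. 59.] ang -4.6 z 74.0 75.0 px [361  89  28  53] 1039
bodies
c [657. 405.] size [27. 21.] ang 89.5 z 87.0 88.0 px [ 0  0 24 21] 355
c [649. -77.] size [24.  8.] ang 9.0 z 89.0 96.0 px [459  10  11  25] 171
c [611. 156.] size [60. 40.] ang 84.2 z 92.0 94.0 px [214  31  60  46] 2305
c [610.  66.] size [41. 61.] ang -83.8 z 92.0 94.0 px [298  35  60  44] 2311
c [598.  -0.] size [61. 40.] ang 85.6 z 92.0 94.0 px [357  47  63  45] 2241
keys
c [551. 394.] size [78. 39.] ang 89.9 z 50.0 57.0 px [21 93 65 33] 1187
c [548. 330.] size [38. 39.] ang -0.2 z 50.0 58.0 px [87 95 33 33] 589
c [503. 372.] size [53. 43.] ang 21.3 z 50.0 56.0 px [ 52 129  42  41] 724
panel
c [540. 376.] size [141. 131.] ang 88.1 z 39.0 60.0 px [ 17  64 113 107] 10870
mat z 0.03200252851852564
near 1685 [-0.02142221  0.50828545] -1.2272144761140649 0.04016501270467998 0.500019563925346 0.5298269867459808
left 737 [0.0198395  0.19929214] 1.1365703844460646 0.0471259984209359 0.20634736453138314 0.21678889432213494
```

```bash
cat >> h.py <<'E'
def d(*tgt):  # target TCP mm -> units along current tool axes
    T=tool(); v=T[:3,:3].T@(np.array(tgt)/1000-T[:3,3])/.02; s=r.get_state()
    print('units',v.round(2),'rot',np.round(s['eef_rot'],1),'w',s['gripper_width'],'F',s['contact_force'].round(1))
E
python3 -m pendant '[[[0,-0.16,1,0,0,0.8,-0.18],[0,-0.16,1,0,0,0.8,-0.18],[0,-0.16,1,0,0,0,-0.18],[0,-0.16,1,0,0,0,-0.18],[0,-0.16,1,0,0,0,-0.18],[0,-0.16,1,0,0,0,-0.18],[0,-0.16,1,0,0,0,-0.18],[0,-0.16,1,0,0,0,-0.18]]]'
python3 -m pendant '[[[0,0,0,0,1,0,-0.18],[0,0,0,0,1,0,-0.18],[0,0,0,0,1,0,-0.18],[0,0,0,0,1,0,-0.18],[0,0,0,0,1,0,-0.18],[0,0,0,0,1,0,-0.18],[0,0,0,0,1,0,-0.18],[0,0,0,0,0,0,-0.18]]]'
python3 -c "
from h import *
d(545.5,162.4,62.6)"
```

```text
time_s: 4.2
tcp_pos: [0.4973, 0.1632, 0.1659]
eef_rot: [-180.0, -0.0, -5.4]
contact_force: [-0.2, 0.1, 0.9]
gripper_width: 0.0369
gripper_force: 0.0
time_s: 5.0
tcp_pos: [0.506, 0.1681, 0.1796]
eef_rot: [179.9, -27.1, -5.4]
contact_force: [0.2, -0.9, 0.0]
gripper_width: 0.0357
gripper_force: 0.0
units [-0.89  0.09  6.11] rot [179.9 -27.1  -5.4] w 0.03569440006084942 F [ 0.2 -0.9  0. ]
```

```bash
python3 -m pendant '[[[-0.15,0.02,1,0,0,0,-0.18],[-0.15,0.02,1,0,0,0,-0.18],[-0.15,0.02,1,0,0,0,-0.18],[-0.15,0.02,1,0,0,0,-0.18],[-0.15,0.02,1,0,0,0,-0.18],[-0.15,0,0.5,0,0,0,-0.18],[0,0,0,0,0,0,-0.18],[0,0,0,0,0,0,-0.18]]]'
python3 -c "
from h import *
d(545.5,162.4,62.6)"
```

```text
time_s: 5.8
tcp_pos: [0.5583, 0.1711, 0.0978]
eef_rot: [178.5, -24.0, -5.6]
contact_force: [-0.7, 0.9, 0.2]
gripper_width: 0.036
gripper_force: 0.0
units [-1.26  0.46  1.38] rot [178.5 -24.   -5.6] w 0.0359750664993877 F [-0.7  0.9  0.2]
```

```bash
python3 -c "
from h import *
print(r.get_state()['joints'].round(1))
d(545.5,162.4,62.6)"
```

```text
[ 26.5  11.1 -58.2  86.7 -13.8 -26.6]
units [-1.26  0.46  1.38] rot [178.5 -24.   -5.6] w 0.0359750664993877 F [-0.7  0.9  0.2]
```

```bash
python3 -m pendant '[[[0,0,-1,0,0,0,-0.18],[0,0,-1,0,0,0,-0.18],[0,0,-1,0,-1,0,-0.18],[0,0,-1,0,-1,0,-0.18],[0,0,0,0,-1,0,-0.18],[0,0,0,0,-1,0,-0.18],[0,0,0,0,-1,0,-0.18],[0,0,0,0,-1,0,-0.18]]]'
python3 -c "
from h import *
print(r.get_state()['joints'].round(1))
d(545.5,162.4,62.6)"
```

```text
time_s: 6.6
tcp_pos: [0.5468, 0.1711, 0.1612]
eef_rot: [178.3, -4.6, -6.5]
contact_force: [-0.0, -1.1, 0.5]
gripper_width: 0.0356
gripper_force: 0.0
[ 39.8  13.3 -24.4   5.9 -50.4  39.9]
units [-0.41  0.3   4.92] rot [178.3  -4.6  -6.5] w 0.03559341170593245 F [-0.  -1.1  0.5]
```

```bash
cat >> h.py <<'E'
def dr(*rpy):  # rotation units in current tool axes to target rpy
    T=tool(); Q=T[:3,:3].T@R.from_euler('xyz',rpy,degrees=True).as_matrix()
    print('rot units',(np.degrees(R.from_matrix(Q).as_rotvec())/4).round(2),'joints',r.get_state()['joints'].round(0))
E
python3 -c "
from h import *
dr(180,0,-5.3)"
```

```text
rot units [ 0.43 -1.15 -0.31] joints [ 40.  13. -24.   6. -50.  40.]
```

```bash
python3 -m pendant '[[[0,0,0,0.2,-0.55,-0.15,-0.18],[0,0,0,0.2,-0.55,-0.15,-0.18],[0,0.1,0.5,0,0,0,-0.18],[0,0.1,0.5,0,0,0,-0.18],[0,0.1,0.5,0,0,0,-0.18],[0,0.1,0.5,0,0,0,-0.18],[0,0,0,0,0,0,-0.18],[0,0,0,0,0,0,-0.18]]]'
python3 -c "
from h import *
d(546,162.4,63);dr(180,0,-5.3)"
```

```text
time_s: 7.4
tcp_pos: [0.5482, 0.1599, 0.1204]
eef_rot: [179.6, -0.5, -5.6]
contact_force: [0.4, 1.0, 0.4]
gripper_width: 0.0358
gripper_force: 0.0
units [-0.14 -0.14  2.87] rot [179.6  -0.5  -5.6] w 0.03581187069886785 F [0.4 1.  0.4]
rot units [ 0.11 -0.12 -0.07] joints [ 36.  17. -23.   1. -50.  48.]
```

Descend, grip lightly, lift a little and watch whether the block swings.

```bash
python3 -m pendant '[[[-0.05,-0.05,1,0.1,-0.1,0,-0.18],[-0.05,-0.05,1,0,0,0,-0.18],[0,0,0.85,0,0,0,-0.18],[0,0,0,0,0,0,-0.18],[0,0,0,0,0,0,-1],[0,0,0,0,0,0,-1],[0,0,0,0,0,0,-1],[0,0,0,0,0,0,-1]]]' 4
python3 -m pendant '[[[0,0,-0.5,0,0,0,-1],[0,0,-0.5,0,0,0,-1],[0,0,-0.5,0,0,0,-1],[0,0,-0.5,0,0,0,-1],[0,0,-0.5,0,0,0,-1],[0,0,-0.5,0,0,0,-1],[0,0,0,0,0,0,-1],[0,0,0,0,0,0,-1]]]'
python3 - <<'E'
from h import *
f,W=cloud('wrist'); g,_=cloud('side'); cv2.imwrite('pics/p2.png',np.hstack([cv2.resize(f,(400,300)),cv2.resize(g[100:250,170:370],(400,300))]))
E
```

```text
time_s: 8.2
tcp_pos: [0.5474, 0.1623, 0.0647]
eef_rot: [-179.9, -0.2, -5.6]
contact_force: [-1.1, -0.3, 1.2]
gripper_width: 0.0238
gripper_force: 4.0
time_s: 9.0
tcp_pos: [0.5476, 0.1624, 0.1249]
eef_rot: [-179.9, -0.2, -5.6]
contact_force: [-0.6, 0.4, 5.8]
gripper_width: 0.0239
gripper_force: 4.0
```

View pics/p2.png

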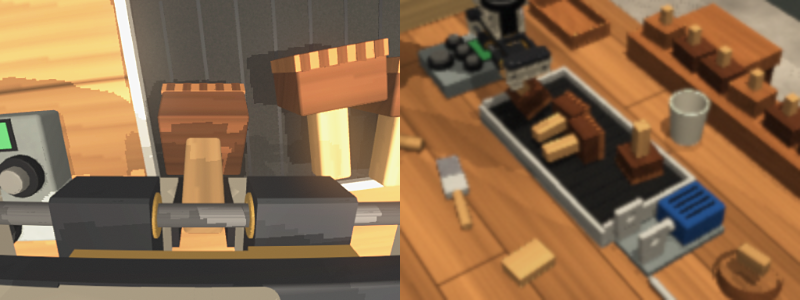

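The wrist half shows the handle held at (205,190), with the body at (205,110) sagging downward. The side half shows the block leaning at (530,97), partly righted. I'll lift it clear, measure the lean, and rotate the tool back.

```bash
cat >> h.py <<'E'
def lean(save=None):
    f,W=cloud('wrist'); T=tool(); g=T[:3,3]
    # visible body/handle face around the gripped block: plane fits by pca
    if save: cv2.imwrite(save,f)
    for nm,(u0,u1,v0,v1) in dict(handle=(250,272,185,215),body=(225,295,125,165)).items():
        P=W[v0:v1,u0:u1].reshape(-1,3); P=P[np.isfinite(P).all(1)]; c=np.median(P,0); P=P[np.linalg.norm(P-c,axis=1)<.05]
        n=np.linalg.svd(P-P.mean(0))[2][2]; n*=np.sign(n[2]); print(nm,(c*1000).round(),'n',n.round(2))
E
python3 -m pendant '[[[0,0,-0.5,0,0,0,-1],[0,0,-0.5,0,0,0,-1],[0,0,-0.5,0,0,0,-1],[0,0,0,0,0,0,-1],[0,0,0,0,0,0,-1],[0,0,0,0,0,0,-1],[0,0,0,0,0,0,-1],[0,0,0,0,0,0,-1]]]' 
python3 -c "
from h import *
lean('pics/w3.png')"
```

```text
time_s: 9.9
tcp_pos: [0.5466, 0.1619, 0.1534]
eef_rot: [180.0, -0.1, -5.6]
contact_force: [1.0, -0.2, -1.8]
gripper_width: 0.0239
gripper_force: 4.0
handle [568. 160. 130.] n [ 0.88 -0.09  0.47]
body [594. 158. 119.] n [ 0.74 -0.07  0.67]
```

View pics/w3.png

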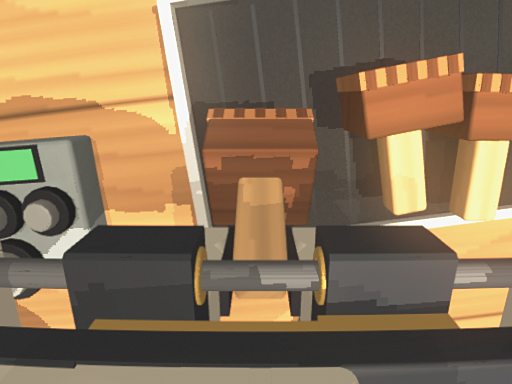

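The block has swung to about 28° of lean (handle normal 0.88, 0.47). I'll move it 30 mm inward, tilt the tool back 24°, then lower.

```bash
python3 -m pendant '[[[0.75,0,0,0,0,0,-1],[0.75,0,0,0,0,0,-1],[0,0,0,0,-1,0,-1],[0,0,0,0,-1,0,-1],[0,0,0,0,-1,0,-1],[0,0,0,0,-1,0,-1],[0,0,0,0,-1,0,-1],[0,0,0,0,-1,0,-1]]]' 
python3 -m pendant '[[[0,0,0,0,0,0,-1],[0,0,0,0,0,0,-1],[0,0,0,0,0,0,-1],[0,0,0,0,0,0,-1],[0,0,0,0,0,0,-1],[0,0,0,0,0,0,-1],[0,0,0,0,0,0,-1],[0,0,0,0,0,0,-1]]]' 
python3 -c "
from h import *
lean('pics/w4.png');d(577,160,117)"
```

```text
time_s: 10.75
tcp_pos: [0.5769, 0.1591, 0.1537]
eef_rot: [-180.0, 24.1, -5.6]
contact_force: [0.2, 0.5, -1.5]
gripper_width: 0.0241
gripper_force: 4.0
time_s: 11.55
tcp_pos: [0.5766, 0.1591, 0.1541]
eef_rot: [-180.0, 23.9, -5.6]
contact_force: [-0.1, 0.4, 0.9]
gripper_width: 0.0002
gripper_force: 0.6
handle [585. 158. 122.] n [ 1.   -0.09  0.03]
body [586. 158.  72.] n [ 0.3  -0.03  0.95]
units [ 0.76 -0.05  1.69] rot [-180.    23.9   -5.6] w 0.0004813250159071357 F [0.2 0.1 2.5]
```

The grip slackened in that hold, but the measurements (handle normal horizontal, body top at z=72) suggest the block landed standing. I'll go up and look.

```bash
python3 -m pendant '[[[0,0,-1,0,0,0,-1],[0,0,-1,0,0,0,-1],[0,0,-1,0,0,0,-1],[-0.3,0.5,-1,0,1,0,-0.18],[-0.3,0.5,-1,0,1,0,-0.18],[-0.3,0.5,-1,0,1,0,-0.18],[-0.3,0.5,-1,0,1,0,-0.18],[0,0.5,0,0,1,0,-0.18]]]' 
python3 -m pendant '[[[0,0.5,0,0,1,0,-0.18],[0,0.5,0,0,0,-0.9,-0.18],[0,0.5,0,0,0,-0.9,-0.18],[0,0.5,0,0,0,-0.9,-0.18],[0,0.5,0,0,0,0,-0.18],[0,0,0,0,0,0,-0.18],[0,0,0,0,0,0,-0.18],[0,0,0,0,0,0,-0.18]]]'
python3 - <<'E'
from h import *
f,W=cloud('wrist'); cv2.imwrite('pics/w5.png',f); Z=W[...,2]
h=cv2.cvtColor(f,cv2.COLOR_BGR2HSV); on=(W[...,0]>.5)
print('handles'); blobs(f,W,on&(Z>.064)&(Z<.08)&(h[...,2]>170)&(h[...,1]>60)&(h[...,0]>14))
print('upright tops');blobs(f,W,on&(Z>.122)&(Z<.14))
print('bodies');blobs(f,W,on&(Z>.066)&(Z<.078)&(h[...,2]<150));blobs(f,W,on&(Z>.082)&(Z<.097))
d(546,60,63); dr(180,0,5.3)
E
```

```text
time_s: 12.4
tcp_pos: [0.599, 0.1066, 0.2956]
eef_rot: [-179.9, 3.4, -5.6]
contact_force: [-0.4, -0.9, 0.3]
gripper_width: 0.0331
gripper_force: 0.0
time_s: 13.2
tcp_pos: [0.5967, 0.0571, 0.2918]
eef_rot: [180.0, -0.1, 5.2]
contact_force: [0.2, 0.0, -0.4]
gripper_width: 0.0356
gripper_force: 0.0
handles
c [558.  61.] size [54. 23.] ang 5.4 z 74.0 75.0 px [243 175  22  47] 981
c [547.   5.] size [24. 55.] ang -6.1 z 74.0 75.0 px [288 189  29  45] 804
upright tops
c [650. -88.] size [24. 24.] ang 81.3 z 132.0 133.0 px [408 120  34  30] 752
c [573. 160.] size [25. 24.] ang 83.7 z 132.0 133.0 px [136 177  29  29] 711
bodies
c [653. -68.] size [20. 27.] ang -9.0 z 72.0 74.0 px [369 109  26  27] 480
c [586. 159.] size [60. 34.] ang 84.5 z 72.0 73.0 px [139 146  58  31] 1015
c [ 558. -179.] size [ 4. 46.] ang -1.8 z 71.0 74.0 px [454 196  12  38] 182
c [ 559. -240.] size [50.  4.] ang 2.4 z 71.0 75.0 px [500 198  12  41] 207
c [651. -77.] size [ 3. 22.] ang -9.0 z 89.0 96.0 px [391 117  12  22] 129
c [610.  66.] size [40. 60.] ang -84.6 z 92.0 94.0 px [223 135  60  40] 2324
c [598.   0.] size [61. 40.] ang 85.1 z 92.0 94.0 px [283 148  65  47] 2267
c [579. 153.] size [30. 14.] ang 42.3 z 89.0 96.0 px [155 168  21  23] 128
units [-2.53 -0.37 11.43] rot [ 1.8e+02 -1.0e-01  5.2e+00] w 0.03583853540378726 F [ 0.1 -0.3  0. ]
rot units [ 0.01 -0.02 -0.03] joints [ 24.  12.  -6.   0. -72.  71.]
```

View pics/w5.png

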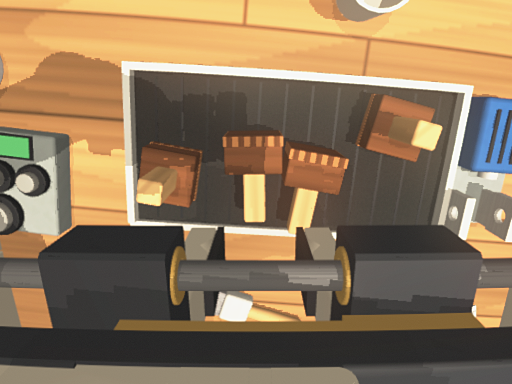

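Block a stands at (573,160), at (160,180) in the picture. Blocks b (255,160) and c (315,170) are still tipped, and s stands at (405,130). Next is c, which has the clearest gripper space.

```bash
python3 -m pendant '[[[0,0,0.5,0,0,0.85,-0.27],[0,0,0.5,0,0,0.85,-0.27],[0,0,0.5,0,0,0.85,-0.27],[-0.58,0.56,1,0,0,0,-0.27],[-0.58,0.56,1,0,0,0,-0.27],[-0.58,0.56,1,0,0,0,-0.27],[-0.58,0.56,1,0,0,0,-0.27],[-0.58,0.56,1,0,0,0,-0.27]]]' 
python3 -m pendant '[[[0,0,0.6,0,0,0,-0.27],[0,0,0.6,0,0,0,-0.27],[0,0,0,0,0,0,-0.27],[0,0,0,0,0,0,-0.27],[0,0,0,0,0,0,-0.27],[0,0,0,0,0,0,-0.27],[0,0,0,0,0,0,-0.27],[0,0,0,0,0,0,-0.27]]]'
python3 - <<'E'
from h import *
f,W=cloud('wrist'); Z=W[...,2]
h=cv2.cvtColor(f,cv2.COLOR_BGR2HSV); on=(W[...,0]>.5)
blobs(f,W,on&(Z>.064)&(Z<.08)&(h[...,2]>170)&(h[...,1]>60)&(h[...,0]>14))
print('bodies');blobs(f,W,on&(Z>.082)&(Z<.097))
d(534,6,63); dr(180,0,-5)
E
```

```text
time_s: 14.05
tcp_pos: [0.5337, 0.0061, 0.1611]
eef_rot: [180.0, -0.1, -5.0]
contact_force: [0.2, 0.3, -0.7]
gripper_width: 0.032
gripper_force: 0.0
time_s: 14.85
tcp_pos: [0.5344, 0.0062, 0.1381]
eef_rot: [-180.0, -0.1, -5.0]
contact_force: [-0.0, 0.4, -0.0]
gripper_width: 0.0319
gripper_force: 0.0
c [560.  60.] size [59. 24.] ang 5.4 z 74.0 75.0 px [141 132  58  93] 3311
c [547.   5.] size [24. 57.] ang -5.2 z 74.0 75.0 px [242 148  39  87] 3106
bodies
c [639. -84.] size [25.  9.] ang 57.1 z 90.0 96.0 px [395   0  44  26] 465
c [610.  66.] size [40. 61.] ang -84.6 z 92.0 93.0 px [ 75  53 127  93] 8382
c [598.  -0.] size [61. 40.] ang 84.8 z 92.0 93.0 px [204  73 116  75] 8277
c [575. 150.] size [27. 12.] ang 22.6 z 89.0 96.0 px [  0 159  27  43] 700
units [-0.02  0.01  3.75] rot [-1.8e+02 -1.0e-01 -5.0e+00] w 0.03172733526995715 F [ 0.1  0.4 -0.2]
rot units [-0.   -0.03  0.  ] joints [ 22.  13. -26.   0. -51.  63.]
```

```bash
python3 -m pendant '[[[0,0,1,0,0,0,-0.27],[0,0,1,0,0,0,-0.27],[0,0,1,0,0,0,-0.27],[0,0,0.75,0,0,0,-0.27],[0,0,0,0,0,0,-1],[0,0,0,0,0,0,-1],[0,0,0,0,0,0,-1],[0,0,0,0,0,0,-1]]]' 4
python3 -m pendant '[[[0,0,-0.5,0,0,0,-1],[0,0,-0.5,0,0,0,-1],[0,0,-0.5,0,0,0,-1],[0,0,-0.5,0,0,0,-1],[0,0,-0.5,0,0,0,-1],[0,0,-0.5,0,0,0,-1],[0,0,-0.5,0,0,0,-1],[0,0,-0.5,0,0,0,-1]]]' 
python3 -m pendant '[[[0,0,-0.5,0,0,0,-1],[0.75,0.4,0,0,0,0,-1],[0.75,0.4,0,0,0,0,-1],[0,0,0,0,-1,0,-1],[0,0,0,0,-1,0,-1],[0,0,0,0,-1,0,-1],[0,0,0,0,-1,0,-1],[0,0,0,0,-1,0,-1]]]' 
python3 -m pendant '[[[0,0,0,0,-1,0,-1],[0,0,0,0,0,0,-1],[0,0,0,0,0,0,-1],[0,0,0,0,0,0,-1],[0,0,0,0,0,0,-1],[0,0,0,0,0,0,-1],[0,0,0,0,0,0,-1],[0,0,0,0,0,0,-1]]]' 
python3 -c "
from h import *
lean('pics/w6.png');d(564,-10,118)"
```

```text
time_s: 15.7
tcp_pos: [0.5348, 0.0062, 0.0637]
eef_rot: [-180.0, -0.2, -5.0]
contact_force: [0.0, -1.1, -1.2]
gripper_width: 0.0239
gripper_force: 4.0
time_s: 16.5
tcp_pos: [0.5341, 0.0061, 0.1436]
eef_rot: [180.0, -0.1, -5.0]
contact_force: [-0.0, 0.1, -1.7]
gripper_width: 0.0242
gripper_force: 4.0
time_s: 17.3
tcp_pos: [0.563, -0.0124, 0.1534]
eef_rot: [-180.0, 20.0, -5.0]
contact_force: [-0.6, 0.6, -1.9]
gripper_width: 0.0243
gripper_force: 4.0
time_s: 18.1
tcp_pos: [0.5626, -0.0123, 0.1532]
eef_rot: [-180.0, 23.9, -5.0]
contact_force: [0.9, -0.4, -2.3]
gripper_width: 0.0242
gripper_force: 4.0
handle [569. -13. 120.] n [-0.99  0.09  0.05]
body [585. -14.  93.] n [ 0.99 -0.09  0.06]
units [ 0.76 -0.12  1.58] rot [180.   23.9  -5. ] w 0.024065080869983626 F [-1.2 -0.4 -0.6]
```

Block c hangs upright (normal within 3°), so I'll lower it.

```bash
python3 -m pendant '[[[0.14,0,0.31,0,0,0,-1],[0.14,0,0.31,0,0,0,-1],[0.14,0,0.31,0,0,0,-1],[0.14,0,0.31,0,0,0,-1],[0.06,0,0.12,0,0,0,-1],[0.06,0,0.12,0,0,0,-1],[0,0,0,0,0,0,-1],[0,0,0,0,0,0,-1]]]' 
python3 -c "
from h import *
lean();d(564,-10,118)"
```

```text
time_s: 18.95
tcp_pos: [0.5632, -0.0125, 0.1203]
eef_rot: [180.0, 23.9, -5.0]
contact_force: [-0.7, -0.3, -1.1]
gripper_width: 0.0242
gripper_force: 4.0
handle [569. -13.  86.] n [-0.99  0.09  0.04]
body [585. -14.  59.] n [ 1.   -0.09  0.02]
units [ 0.07 -0.13  0.09] rot [180.   23.9  -5. ] w 0.023614699418028236 F [-0.2 -0.  -0.8]
```

```bash
python3 -m pendant '[[[0.04,0,0.09,0,0,0,-1],[0.04,0,0.09,0,0,0,-1],[0,0,0,0,0,0,-0.4],[0,0,0,0,0,0,-0.3],[0,0,0,0,0,0,-0.3],[0,0,-0.5,0,0,0,-0.3],[0,0,-1,0,0,0,-0.3],[0,0,-1,0,0,0,-0.3]]]' 
python3 -m pendant '[[[-0.5,0,-1,0,1,0,-0.3],[-0.5,0,-1,0,1,0,-0.3],[0,-1,0,0,1,0,-0.3],[0,-1,0,0,1,0,-0.3],[0,-1,0,0,1,0,-0.3],[0,-1,0,0,1,0,-0.3],[0,-1,0,0,0,0,-0.3],[0,-1,0,0,0,0,-0.3]]]' 
python3 -m pendant '[[[0,-1,0,0,0,0,-0.18],[0,-1,0,0,0,0,-0.18],[0,0,0,0,0,0,-0.18],[0,0,0,0,0,0,-0.18],[0,0,0,0,0,0,-0.18],[0,0,0,0,0,0,-0.18],[0,0,0,0,0,0,-0.18],[0,0,0,0,0,0,-0.18]]]'
python3 - <<'E'
from h import *
f,W=cloud('wrist'); Z=W[...,2]; cv2.imwrite('pics/w7.png',f); f2,W2=cloud('top')
h=cv2.cvtColor(f,cv2.COLOR_BGR2HSV); on=(W[...,0]>.5)
blobs(f,W,on&(Z>.064)&(Z<.08)&(h[...,2]>170)&(h[...,1]>60)&(h[...,0]>14))
print('tops');blobs(f,W,on&(Z>.122)&(Z<.14))
print('tops, top cam');blobs(f2,W2,(W2[...,0]>.5)&(W2[...,0]<.7)&(abs(W2[...,1])<.25)&(W2[...,2]>.122)&(W2[...,2]<.14),10)
d(573,160,115); dr(180,0,-5.3)
E
```

```text
time_s: 19.8
tcp_pos: [0.5838, -0.0144, 0.1632]
eef_rot: [180.0, 23.9, -5.0]
contact_force: [-0.2, 0.1, -0.0]
gripper_width: 0.0309
gripper_force: 0.0
time_s: 20.6
tcp_pos: [0.5901, 0.1067, 0.2081]
eef_rot: [-180.0, -0.2, -5.0]
contact_force: [0.2, -0.2, 0.8]
gripper_width: 0.0304
gripper_force: 0.0
time_s: 21.4
tcp_pos: [0.5936, 0.1451, 0.2067]
eef_rot: [180.0, -0.1, -5.0]
contact_force: [-0.1, -1.5, 0.3]
gripper_width: 0.0359
gripper_force: 0.0
c [566.  62.] size [36. 24.] ang 5.7 z 74.0 75.0 px [344 186  31  40] 992
tops
c [574. 160.] size [24. 24.] ang -5.1 z 132.0 133.0 px [224 217  35  36] 1187
c [555. -11.] size [24. 24.] ang 84.7 z 131.0 133.0 px [462 220  39  35] 1048
tops, top cam
c [649. -90.] size [22. 21.] ang 88.9 z 128.0 134.0 px [243 154   7   6] 40
c [573. 158.] size [23. 23.] ang 3.3 z 130.0 134.0 px [174 173   7   7] 43
c [556. -12.] size [22. 20.] ang 89.1 z 130.0 134.0 px [221 179   7   6] 39
units [-1.1  -0.64  4.58] rot [ 1.8e+02 -1.0e-01 -5.0e+00] w 0.036207147364088005 F [-0.1 -0.4 -0. ]
rot units [ 0.   -0.03  0.07] joints [ 32.  16. -11.   0. -62.  53.]
```

View pics/w7.png

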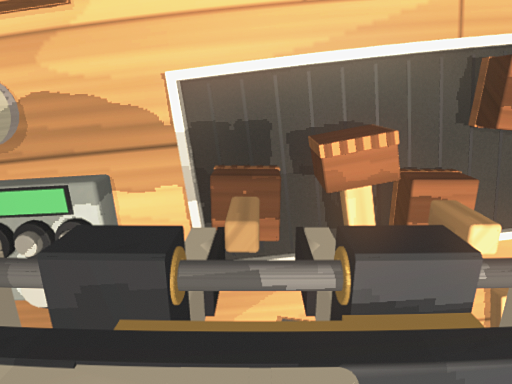

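Block c stands at (555,-11), at (435,200) in the picture. Standing a and c would foul the gripper body at b, so I'll shift both back about 65 mm, starting with a.

```bash
python3 -m pendant '[[[-0.4,-0.2,0.5,0,0,0,-0.18],[-0.4,-0.2,1,0,0,0,-0.18],[-0.3,-0.2,1,0,0,0,-0.18],[0,0,1,0,0,0,-0.18],[0,0,1,0,0,0,-0.18],[0,0,0,0,0,0,-1],[0,0,0,0,0,0,-1],[0,0,0,0,0,0,-1]]]' 20
python3 -m pendant '[[[0,0,0,0,0,0,-1],[0,0,-0.3,0,0,0,-1],[0.8,-0.1,0,0,0,0,-1],[0.8,-0.1,0,0,0,0,-1],[0.8,-0.1,0,0,0,0,-1],[0.8,-0.1,0,0,0,0,-1],[0,0,0.15,0,0,0,-1],[0,0,0.15,0,0,0,-1]]]' 
python3 -m pendant '[[[0,0,0,0,0,0,-1],[0,0,0,0,0,0,-0.18],[0,0,0,0,0,0,-0.18],[0,0,0,0,0,0,-0.18],[0,0,-1,0,0,0,-0.18],[0,0,-1,0,0,0,-0.18],[0,0,-1,0,0,0,-0.18],[-0.8,1,-1,0,0,0,-0.18]]]' 
python3 -m pendant '[[[-0.8,1,0,0,0,0,-0.18],[-0.8,1,0,0,0,0,-0.18],[-0.8,1,0,0,0,0,-0.18],[0,1,0,0,0,0,-0.18],[0,1,0,0,0,0,-0.18],[0,1,0,0,0,0,-0.18],[0,1,0,0,0,0,-0.18],[0,0,0,0,0,0,-0.18]]]'
python3 - <<'E'
from h import *
f,W=cloud('wrist'); Z=W[...,2]; on=(W[...,0]>.5)
print('tops');blobs(f,W,on&(Z>.122)&(Z<.14))
f,W=cloud('top');print('top cam');blobs(f,W,(W[...,0]>.5)&(W[...,0]<.7)&(abs(W[...,1])<.25)&(W[...,2]>.122)&(W[...,2]<.14),10)
d(555,-11,115); dr(180,0,-5.0)
E
```

```text
time_s: 22.3
tcp_pos: [0.5732, 0.1597, 0.1174]
eef_rot: [-180.0, -0.1, -5.0]
contact_force: [1.3, 0.3, -0.8]
gripper_width: 0.0238
gripper_force: 19.9
time_s: 23.1
tcp_pos: [0.6373, 0.1616, 0.1168]
eef_rot: [-180.0, -0.1, -5.0]
contact_force: [-1.2, -0.3, -1.2]
gripper_width: 0.0236
gripper_force: 19.9
time_s: 23.9
tcp_pos: [0.6206, 0.1445, 0.1971]
eef_rot: [180.0, -0.1, -4.9]
contact_force: [-0.6, -0.6, -0.3]
gripper_width: 0.0357
gripper_force: 0.0
time_s: 24.7
tcp_pos: [0.559, 0.0063, 0.1969]
eef_rot: [180.0, -0.1, -5.1]
contact_force: [-0.2, 0.6, 0.4]
gripper_width: 0.0364
gripper_force: 0.0
tops
c [649. -88.] size [24. 24.] ang 81.9 z 132.0 133.0 px [382  28  49  47] 1912
c [636. 156.] size [15. 24.] ang -7.2 z 131.0 133.0 px [ 0 93 28 40] 999
c [555. -11.] size [24. 25.] ang -4.9 z 132.0 133.0 px [269 195  38  38] 1315
top cam
c [649. -90.] size [20. 22.] ang -89.4 z 131.0 135.0 px [243 154   7   6] 39
units [-0.15  0.95  4.09] rot [-1.8e+02 -1.0e-01 -5.0e+00] w 0.035990823476308796 F [0.3 0.2 0.1]
rot units [-0.   -0.03 -0.01] joints [ 21.  12. -18.   0. -59.  64.]
```

```bash
python3 -m pendant '[[[-0.1,0.5,0.5,0,0,0,-0.18],[-0.05,0.45,0.5,0,0,0,-0.18],[0,0,1,0,0,0,-0.18],[0,0,1,0,0,0,-0.18],[0,0,1,0,0,0,-0.18],[0,0,0,0,0,0,-1],[0,0,0,0,0,0,-1],[0,0,0,0,0,0,-1]]]' 20
python3 -m pendant '[[[0,0,0,0,0,0,-1],[0,0,-0.3,0,0,0,-1],[0.8,-0.07,0,0,0,0,-1],[0.8,-0.07,0,0,0,0,-1],[0.8,-0.07,0,0,0,0,-1],[0.8,-0.07,0,0,0,0,-1],[0,0,0.15,0,0,0,-1],[0,0,0.15,0,0,0,-1]]]' 
python3 -m pendant '[[[0,0,0,0,0,0,-1],[0,0,0,0,0,0,-0.2],[0,0,0,0,0,0,-0.2],[0,0,0,0,0,0,-0.2],[0,0,-1,0,0,0,-0.2],[0,0,-1,0,0,0,-0.2],[0,0,-1,0,0,0,-0.2],[-0.8,-0.7,-1,0,0,-1,-0.2]]]' 
python3 -m pendant '[[[-0.8,-0.7,0,0,0,-1,-0.2],[-0.8,-0.7,0,0,0,-0.6,-0.2],[-0.8,-0.7,0,0,0,0,-0.2],[-0.6,-0.7,0,0,0,0,-0.2],[0,0,0,0,0,0,-0.2],[0,0,0,0,0,0,-0.2],[0,0,0,0,0,0,-0.2],[0,0,0,0,0,0,-0.2]]]'
python3 - <<'E'
from h import *
f,W=cloud('wrist'); Z=W[...,2]; on=(W[...,0]>.5)
print('tops');blobs(f,W,on&(Z>.122)&(Z<.14))
h=cv2.cvtColor(f,cv2.COLOR_BGR2HSV)
blobs(f,W,on&(Z>.064)&(Z<.08)&(h[...,2]>170)&(h[...,1]>60)&(h[...,0]>14))
d(546,60,63); dr(180,0,5.3)
E
```

```text
time_s: 25.6
tcp_pos: [0.5554, -0.0107, 0.1171]
eef_rot: [180.0, -0.1, -5.0]
contact_force: [0.2, -0.4, -1.2]
gripper_width: 0.0238
gripper_force: 20.0
time_s: 26.4
tcp_pos: [0.6192, -0.0107, 0.1168]
eef_rot: [-180.0, -0.1, -5.0]
contact_force: [0.1, 0.4, -1.6]
gripper_width: 0.0239
gripper_force: 20.0
time_s: 27.2
tcp_pos: [0.6052, 0.0038, 0.1974]
eef_rot: [180.0, -0.1, -1.0]
contact_force: [-0.2, 0.7, -0.2]
gripper_width: 0.0349
gripper_force: 0.0
time_s: 28.0
tcp_pos: [0.5418, 0.0569, 0.1964]
eef_rot: [180.0, -0.1, 5.4]
contact_force: [0.1, 0.1, -0.8]
gripper_width: 0.0351
gripper_force: 0.0
tops
c [637. 161.] size [24. 24.] ang 83.8 z 132.0 133.0 px [75 16 48 49] 1931
c [647. -79.] size [28. 14.] ang 22.9 z 130.0 133.0 px [489  39  23  47] 786
c [619. -10.] size [24. 24.] ang -6.8 z 132.0 133.0 px [359  77  49  47] 1712
c [559.  61.] size [57. 23.] ang 4.6 z 74.0 75.0 px [243 131  30  71] 2006
units [ 0.22 -0.14  6.67] rot [ 1.8e+02 -1.0e-01  5.4e+00] w 0.03482045628762591 F [-0.7  1.  -0.8]
rot units [ 0.01 -0.02  0.02] joints [ 27.  11. -20.   0. -59.  69.]
```

```bash
python3 -m pendant '[[[0.12,-0.07,1,0,0,0,-0.2],[0.1,-0.07,1,0,0,0,-0.2],[0,0,1,0,0,0,-0.2],[0,0,1,0,0,0,-0.2],[0,0,1,0,0,0,-0.2],[0,0,1,0,0,0,-0.2],[0,0,0.67,0,0,0,-0.2],[0,0,0,0,0,0,-0.2]]]' 4
python3 -m pendant '[[[0,0,0,0,0,0,-1],[0,0,0,0,0,0,-1],[0,0,0,0,0,0,-1],[0,0,0,0,0,0,-1],[0,0,-0.5,0,0,0,-1],[0,0,-0.5,0,0,0,-1],[0,0,-0.5,0,0,0,-1],[0,0,-0.5,0,0,0,-1]]]' 
python3 -m pendant '[[[0,0,-0.5,0,0,0,-1],[0,0,-0.5,0,0,0,-1],[0,0,-0.5,0,0,0,-1],[0,0,-0.5,0,0,0,-1],[0,0,-0.5,0,0,0,-1],[0.75,0,0,0,0,0,-1],[0.2,0,0,0,-1,0,-1],[0,0,0,0,-1,0,-1]]]' 
python3 -m pendant '[[[0,0,0,0,-1,0,-1],[0,0,0,0,-1,0,-1],[0,0,0,0,-1,0,-1],[0,0,0,0,-1,0,-1],[0,0,0,0,0,0,-1],[0,0,0,0,0,0,-1],[0,0,0,0,0,0,-1],[0,0,0,0,0,0,-1]]]' 
python3 -c "
from h import *
lean();d(564,60,117)"
```

```text
time_s: 28.85
tcp_pos: [0.5447, 0.0596, 0.061]
eef_rot: [179.9, 0.1, 5.4]
contact_force: [-0.5, -0.1, -0.6]
gripper_width: 0.0355
gripper_force: 0.0
time_s: 29.65
tcp_pos: [0.5458, 0.0606, 0.1045]
eef_rot: [180.0, -0.1, 5.4]
contact_force: [0.7, -0.3, -1.7]
gripper_width: 0.0246
gripper_force: 4.0
time_s: 30.45
tcp_pos: [0.5648, 0.0625, 0.1543]
eef_rot: [-180.0, 8.0, 5.5]
contact_force: [0.4, 0.6, -1.6]
gripper_width: 0.0244
gripper_force: 4.0
time_s: 31.25
tcp_pos: [0.5643, 0.0623, 0.154]
eef_rot: [180.0, 23.8, 5.4]
contact_force: [-0.3, -0.1, -1.5]
gripper_width: 0.0241
gripper_force: 4.0
handle [568.  63. 117.] n [-0.99 -0.1   0.1 ]
body [583.  65.  88.] n [-1.   -0.09  0.03]
units [0.72 0.11 1.7 ] rot [180.   23.8   5.4] w 0.024105133098967092 F [ 0.4 -0.2 -1.2]
```

Block b hangs about upright. I'll lower it, release, and back off to check all four.

```bash
python3 -m pendant '[[[0.14,0,0.32,0,0,0,-1],[0.14,0,0.32,0,0,0,-1],[0.14,0,0.32,0,0,0,-1],[0.14,0,0.32,0,0,0,-1],[0.07,0,0.16,0,0,0,-1],[0.07,0,0.16,0,0,0,-1],[0.04,0,0.1,0,0,0,-1],[0,0,0,0,0,0,-1]]]' 
python3 -m pendant '[[[0,0,0,0,0,0,-0.5],[0,0,0,0,0,0,-0.3],[0,0,0,0,0,0,-0.3],[0,0,0,0,0,0,-0.3],[0,0,-0.5,0,0,0,-0.3],[0,0,-1,0,0,0,-0.3],[0,0,-1,0,0,0,-0.3],[-0.5,0,-1,0,1,0,-0.3]]]' 
python3 -m pendant '[[[-0.5,0.5,-1,0,1,0,0],[-0.5,1,-1,0,1,0,0],[-0.5,1,0,0,1,0,0],[0,1,0,0,1,0,0],[0,1,0,0,1,0,0],[0,1,0,0,0,0.4,0],[0,1,0,0,0,0.4,0],[0,1,0,0,0,0.2,0]]]' 
python3 -m pendant '[[[-0.3,1,0,0,0,0,0],[-0.3,1,0,0,0,0,0],[-0.3,1,0,0,0,0,0],[0,1,0,0,0,0,0],[0,1,0,0,0,0,0],[0,0,0,0,0,0,0],[0,0,0,0,0,0,0],[0,0,0,0,0,0,0]]]'
python3 - <<'E'
from h import *
f,W=cloud('wrist'); Z=W[...,2]; cv2.imwrite('pics/w8.png',f); np.save('w8.npy',W)
print('wrist');blobs(f,W,(W[...,0]>.5)&(Z>.122)&(Z<.14))
t,V=cloud('top');print('top');blobs(t,V,(V[...,0]>.5)&(V[...,0]<.7)&(abs(V[...,1])<.25)&(V[...,2]>.122)&(V[...,2]<.14),10)
h=cv2.cvtColor(f,cv2.COLOR_BGR2HSV)
d(546,-200,250); dr(180,0,1.3)
E
```

```text
time_s: 32.1
tcp_pos: [0.564, 0.0621, 0.1162]
eef_rot: [180.0, 23.9, 5.4]
contact_force: [-1.9, 0.2, 1.5]
gripper_width: 0.0243
gripper_force: 4.0
time_s: 32.9
tcp_pos: [0.5848, 0.064, 0.1828]
eef_rot: [179.9, 20.1, 5.4]
contact_force: [0.4, -0.1, -0.0]
gripper_width: 0.0309
gripper_force: 0.0
time_s: 33.7
tcp_pos: [0.5797, -0.0877, 0.2318]
eef_rot: [180.0, -0.2, 1.4]
contact_force: [0.8, 0.6, -0.4]
gripper_width: 0.044
gripper_force: 0.0
time_s: 34.5
tcp_pos: [0.5641, -0.1869, 0.2308]
eef_rot: [180.0, -0.1, 1.4]
contact_force: [-0.9, -0.7, 0.7]
gripper_width: 0.0435
gripper_force: 0.0
wrist
c [649. -89.] size [24. 24.] ang -7.6 z 132.0 133.0 px [103  54  39  40] 1312
c [618. -11.] size [25. 24.] ang 83.5 z 131.0 133.0 px [  2 100  39  36] 1253
top
c [638. 166.] size [12. 20.] ang -5.7 z 130.0 133.0 px [174 156   4   6] 21
units [-0.92  0.64 -0.97] rot [ 1.8e+02 -1.0e-01  1.5e+00] w 0.04347702756993438 F [ 0.6  0.4 -0.6]
rot units [ 0.   -0.03  0.04] joints [  1.  14. -11.   0. -65.  91.]
```

View pics/w8.png

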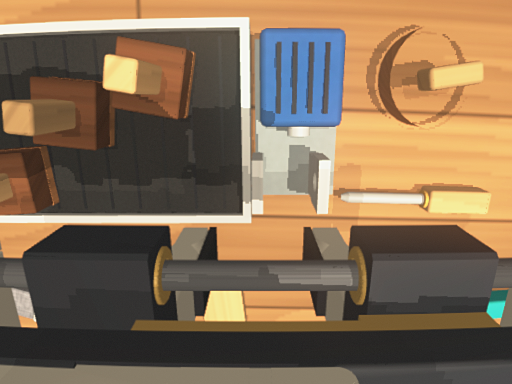

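The picture shows the eyelet plates at (257,182) and (322,182), the rod tip at (342,196), its shoulder at (425,199), its handle at (457,200), and the housing at (302,78).

Run:
```python
from h import *
f=cv2.imread('pics/w8.png'); W=np.load('w8.npy'); Z=W[...,2]; h=cv2.cvtColor(f,cv2.COLOR_BGR2HSV)
roi=np.zeros(Z.shape,bool); roi[180:216,335:500]=1
print('rod');m=roi&(Z>.006)&(Z<.04);blobs(f,W,m)
print('handle');blobs(f,W,m&(Z>.021))
P=W[m&(Z>.012)]; 
for y0 in np.arange(-.45,-.27,.02):
    q=P[(P[:,1]>y0)&(P[:,1]<y0+.02)]
    if len(q): print(round(y0+.01,3),len(q),'x',q[:,0].min().round(4),q[:,0].max().round(4),'z',np.percentile(q[:,2],90).round(4))
roi[:]=0; roi[140:225,245:335]=1
print('plates');blobs(f,W,roi&(Z>.068)&(Z<.082),15); blobs(f,W,roi&(Z>.03)&(Z<.082),15)
q=W[roi&(Z>.068)&(Z<.082)&(W[...,1]<-.22)]; print('outer',q.min(0),q.max(0),np.percentile(q,[5,95],0))
q=W[roi&(Z>.068)&(Z<.082)&(W[...,1]>-.21)]; print('inner',q.min(0),q.max(0))
print('housing');blobs(f,W,(Z>.055)&(Z<.07)&(h[...,0]>95)&(h[...,0]<130)&(h[...,1]>120))
g=(f.min(-1)>150)&(abs(Z-.045)<.01)&(W[...,1]<-.13)&(W[...,1]>-.19)&(W[...,0]>.53)&(W[...,0]<.68)
q=W[g]; p=np.polyfit(q[:,0],q[:,1],1); print('right lip y=',p)
```

```text
rod
c [ 531. -358.] size [ 26. 164.] ang -89.5 z 26.0 29.0 px [341 186 150  28] 2616
handle
c [ 532. -404.] size [26. 73.] ang -89.5 z 28.0 29.0 px [423 190  68  24] 1460
-0.44 205 x 0.5192 0.5445 z 0.0284
-0.42 433 x 0.5186 0.5445 z 0.0288
-0.4 437 x 0.5197 0.5445 z 0.0288
-0.38 500 x 0.5185 0.5445 z 0.0287
-0.36 248 x 0.5216 0.541 z 0.0228
-0.34 193 x 0.5262 0.5374 z 0.0214
-0.32 193 x 0.5255 0.5375 z 0.0215
-0.3 196 x 0.5264 0.5376 z 0.0214
-0.28 124 x 0.5262 0.5374 z 0.0208
plates
c [ 557. -184.] size [50. 10.] ang 1.4 z 77.0 78.0 px [251 159  12  55] 609
c [ 558. -244.] size [50. 10.] ang 1.6 z 77.0 78.0 px [316 159  15  55] 693
c [ 552. -181.] size [87. 17.] ang 0.5 z 76.0 78.0 px [245 140  18  83] 1160
c [ 558. -244.] size [50. 10.] ang 1.5 z 76.0 78.0 px [310 153  21  61] 1066
outer [ 0.53294144 -0.24981402  0.0683281 ] [ 0.58341    -0.2383996   0.07893047] [[ 0.5356179  -0.24855376  0.07130502]
 [ 0.58188292 -0.23886227  0.07802988]]
inner [ 0.53182668 -0.18942942  0.06922727] [ 0.58151675 -0.17836909  0.07905472]
housing
c [ 652. -221.] size [82. 72.] ang 1.1 z 62.0 63.0 px [261  29  84  97] 5706
right lip y= [ 0.0300336  -0.19008004]
```

```bash
python3 -m pendant '[[[0,0,0,0,0,1,0],[0,0,0,0,0,1,0],[0,0,0,0,0,1,0],[0,0,0,0,0,1,0],[0,0,0,0,0,1,0],[0,0,0,0,0,1,0],[0,0,0,0,0,1,0],[0,0,0,0,0,1,0]]]' 15
python3 -m pendant '[[[0,0,0,0,0,1,0],[0,0,0,0,0,1,0],[0,0,0,0,0,1,0],[0,0,0,0,0,1,0],[0,0,0,0,0,1,0],[0,0,0,0,0,1,0],[0,0,0,0,0,1,0],[0,0,0,0,0,1,0]]]'
python3 -m pendant '[[[0,0,0,0,0,1,0],[0,0,0,0,0,1,0],[0,0,0,0,0,1,0],[0,0,0,0,0,1,0],[0,0,0,0,0,1,0],[0,0,0,0,0,1,0],[0,0,0,0,0,0.7,0],[0,0,0,0,0,0,0]]]'
python3 -m pendant '[[[1,0.15,0.3,0,0,0,0],[1,0.15,0.5,0,0,0,0],[1,0.15,0.5,0,0,0,0],[1,0.15,0.5,0,0,0,0],[1,0.15,0.5,0,0,0,0],[1,0.15,0.5,0,0,0,0],[1,0.15,0.5,0,0,0,0],[1,0.15,0.5,0,0,0,0]]]'
python3 - <<'E'
from h import *
d(532,-402,25); dr(180,0,-89.5)
f,W=cloud('wrist'); Z=W[...,2];h=cv2.cvtColor(f,cv2.COLOR_BGR2HSV)
print('handle');blobs(f,W,(Z>.022)&(Z<.032)&(W[...,1]<-.34)&(W[...,0]>.45)&(W[...,0]<.6))
t,V=cloud('top');print('tops');blobs(t,V,(V[...,0]>.5)&(V[...,0]<.7)&(abs(V[...,1])<.25)&(V[...,2]>.122)&(V[...,2]<.14),10)
E
```

```text
time_s: 35.4
tcp_pos: [0.5641, -0.1867, 0.2306]
eef_rot: [-180.0, -0.1, -30.7]
contact_force: [-0.2, 0.4, -0.2]
gripper_width: 0.0437
gripper_force: 0.0
time_s: 36.2
tcp_pos: [0.564, -0.1867, 0.2306]
eef_rot: [-179.9, -0.1, -62.7]
contact_force: [0.4, 0.5, -0.7]
gripper_width: 0.044
gripper_force: 0.0
time_s: 37.0
tcp_pos: [0.5641, -0.1867, 0.2305]
eef_rot: [-179.9, -0.0, -89.4]
contact_force: [-0.0, -0.5, -0.1]
gripper_width: 0.0437
gripper_force: 0.0
time_s: 37.8
tcp_pos: [0.5419, -0.348, 0.1541]
eef_rot: [-179.9, -0.0, -89.2]
contact_force: [0.8, 0.2, -0.1]
gripper_width: 0.0438
gripper_force: 0.0
units [2.69 0.54 6.46] rot [-179.9   -0.   -89.2] w 0.04384660258486365 F [ 0.8  0.2 -0.1]
rot units [-0.02 -0.01  0.06] joints [-15.  22. -11.  -0. -58.  16.]
handle
c [ 532. -405.] size [73. 26.] ang 89.8 z 28.0 29.0 px [256  69  35  95] 3060
tops
c [648. -86.] size [16. 15.] ang 0.8 z 129.0 135.0 px [243 155   5   5] 21
c [636. 161.] size [23. 22.] ang 1.8 z 129.0 134.0 px [174 156   7   7] 43
c [621. -13.] size [22. 24.] ang -4.3 z 129.0 133.0 px [222 161   7   7] 43
c [553.  59.] size [24. 19.] ang 1.2 z 130.0 133.0 px [202 179   6   7] 36
```

All four handle tops are at about 132 mm, so every block is standing. Now I'll grip the rod.

```bash
python3 -m pendant '[[[0.9,0.18,1,0,0,0,0],[0.9,0.18,1,0,0,0,0],[0.9,0.18,1,0,0,0,0],[0,0,1,0,0,0,0],[0,0,1,0,0,0,0],[0,0,1,0,0,0,0],[0,0,0.4,0,0,0,0],[0,0,0,0,0,0,0]]]' 
python3 -c "
from h import *
d(532,-402,25)"
python3 -m pendant '[[[0,0,0,0,0,0,-1],[0,0,0,0,0,0,-1],[0,0,0,0,0,0,-1],[0,0,0,0,0,0,-1],[0,0,0,0,0,0,-1],[0,0,0,0,0,0,-1],[0,0,0,0,0,0,-1],[0,0,0,0,0,0,-1]]]' 25
python3 -c "
from h import *
s=r.get_state();print(s['tcp_pos'],s['eef_rot'])"
```

```text
time_s: 38.7
tcp_pos: [0.5315, -0.401, 0.0255]
eef_rot: [180.0, 0.0, -89.3]
contact_force: [-0.1, -0.3, -0.1]
gripper_width: 0.0437
gripper_force: 0.0
units [ 0.05 -0.02  0.03] rot [180.    0.  -89.3] w 0.043685947437857565 F [-0.1 -0.3 -0.1]
time_s: 39.5
tcp_pos: [0.5325, -0.4019, 0.0276]
eef_rot: [-179.8, -0.1, -89.4]
contact_force: [-0.5, 2.2, 7.4]
gripper_width: 0.0259
gripper_force: 25.0
[ 0.53246977 -0.40192754  0.02764193] [-1.79818560e+02 -6.07437837e-02 -8.93597421e+01]
```

```bash
python3 -m pendant '[[[0,0,-0.5,0,0,0,-1],[0,0,-0.5,0,0,0,-1],[0,0,-0.5,0,0,0,-1],[0,0,-0.5,0,0,0,-1],[0,-0.5,0,0,0,-0.2,-1],[0,-0.5,0,0,0,0,-1],[0,-0.5,0,0,0,0,-1],[0,0,0,0,0,0,-1]]]'
python3 - <<'E'
from h import *
d(562.2,-402,67.4);dr(180,0,-88.6)
f,W=cloud('wrist'); cv2.imwrite('pics/w9.png',f); t,V=cloud('side'); cv2.imwrite('pics/s9.png',np.hstack([cv2.resize(f,(400,300)),cv2.resize(t[190:280,250:370],(400,300))])); Z=V[...,2]
m=(V[...,0]>.5)&(V[...,0]<.6)&(V[...,1]<-.26)&(V[...,1]>-.37)&(Z>.04)&(Z<.08); P=V[m]
print(len(P)); 
for y0 in np.arange(-.37,-.26,.02):
    q=P[(P[:,1]>y0)&(P[:,1]<y0+.02)]
    if len(q):print(round(y0+.01,3),len(q),np.median(q,0).round(4),q[:,2].max().round(4))
E
```

```text
time_s: 40.3
tcp_pos: [0.5632, -0.4009, 0.0657]
eef_rot: [-179.9, -0.0, -88.5]
contact_force: [-0.2, -0.2, -1.1]
gripper_width: 0.0259
gripper_force: 24.9
units [ 0.05  0.05 -0.09] rot [-179.9   -0.   -88.5] w 0.025894597959257335 F [-0.2 -0.2 -1.1]
rot units [-0.02 -0.    0.02] joints [-19.  31.  -9.  -0. -50.  21.]
52
-0.32 14 [ 0.5556 -0.316   0.0536] 0.0572
-0.3 27 [ 0.5562 -0.3007  0.0537] 0.0573
-0.28 11 [ 0.5563 -0.2859  0.0539] 0.0562
```

View pics/s9.png

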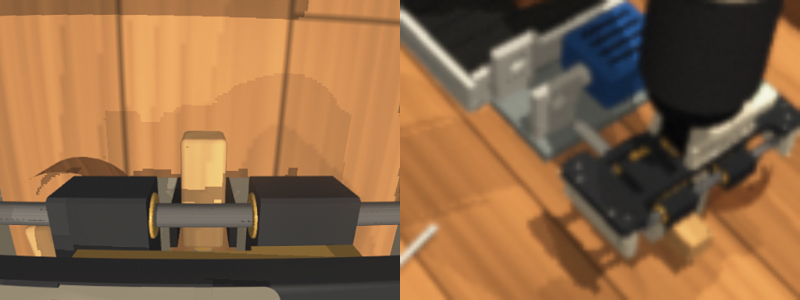

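The right half shows the rod held level in front of the outer eyelet, with its tip at about (580,125) and the eyelet at (550,105). I'll check the axis height from the side camera's viewing direction.

Run:
```python
from h import *
c=vision.capture('side'); cam=np.linalg.inv(np.array(c['extrinsics']))[:3,3]; print('cam',cam)
t,V=cloud('side'); Z=V[...,2]
m=(V[...,0]>.5)&(V[...,0]<.6)&(V[...,1]<-.275)&(V[...,1]>-.33)&(Z>.04)&(Z<.08); P=V[m]
v=P.mean(0)-cam; v[1]=0; v/=np.linalg.norm(v); print('axis est',P.mean(0)+.0047*v)
# same bias check: top edge and outer face of outer plate in side cam
m=(V[...,0]>.52)&(V[...,0]<.6)&(V[...,1]<-.23)&(V[...,1]>-.262)&(Z>.03)&(Z<.09); P=V[m]; print(len(P),'plate x',np.percentile(P[:,0],[2,98]),'z max',np.percentile(P[:,2],[95,99]),'face y',np.percentile(P[:,1],[5,50]))
```

```text
cam [ 0.07015795 -0.80934429  0.91093033]
axis est [ 0.55843504 -0.30089504  0.04974382]
174 plate x [0.5322954 0.5824303] z max [0.07476598 0.07657525] face y [-0.25229018 -0.2495784 ]
```

```bash
python3 -m pendant '[[[0,0.02,-0.1,0,0,0,-1],[0,0,-0.1,0,0,0,-1],[-0.5,0,0,0,0,0,-1],[-0.5,0,0,0,0,0,-1],[-0.5,0,0,0,0,0,-1],[-0.5,0,0,0,0,0,-1],[-0.5,0,0,0,0,0,-1],[0,0,0,0,0,0,-1]]]'
python3 - <<'E'
from h import *
s=r.get_state(); p=s['tcp_pos']*1000; print(p.round(1)); d(558.2-(p[1]+249)*.0244,p[1],69.7)
t,V=cloud('side'); Z=V[...,2]; cam=np.array([.0702,-.8093,.9109])
m=(V[...,0]>.5)&(V[...,0]<.6)&(V[...,1]<-.265)&(V[...,1]>-.33)&(Z>.04)&(Z<.08); P=V[m]
v=P.mean(0)-cam; v[1]=0; v/=np.linalg.norm(v); print('axis est',len(P),P.mean(0)+.0047*v)
E
```

```text
time_s: 41.3
tcp_pos: [0.5602, -0.3496, 0.0707]
eef_rot: [-179.9, -0.0, -88.5]
contact_force: [0.5, -1.0, -0.9]
gripper_width: 0.0257
gripper_force: 24.9
[ 560.2 -349.6   70.7]
units [ 0.   -0.02  0.05] rot [-179.9   -0.   -88.5] w 0.02568508115225437 F [ 0.5 -1.  -0.9]
axis est 0 [nan nan nan]<stdin>:5: RuntimeWarning: Mean of empty slice.
  ret = um.true_divide(
```

```bash
python3 -m pendant '[[[-0.4,0,0.02,0,0,0,-1],[-0.4,0,0.02,0,0,0,-1],[-0.4,0,0,0,0,0,-1],[-0.4,0,0,0,0,0,-1],[-0.4,0,0,0,0,0,-1],[-0.4,0,0,0,0,0,-1],[0,0,0,0,0,0,-1],[0,0,0,0,0,0,-1]]]'
python3 -m pendant '[[[-0.3,0,0,0,0,0,-1],[-0.3,0,0,0,0,0,-1],[0,0,0,0,0,0,-1],[0,0,0,0,0,0,-1],[0,0,0,0,0,0,-1],[0,0,0,0,0,0,-1],[0,0,0,0,0,0,-1],[0,0,0,0,0,0,-1]]]'
python3 - <<'E'
from h import *
f,W=cloud('side'); g,_=cloud('wrist'); cv2.imwrite('pics/s10.png',np.hstack([cv2.resize(g,(400,300)),cv2.resize(f[180:270,230:350],(400,300))]))
E
```

```text
time_s: 42.15
tcp_pos: [0.559, -0.303, 0.0698]
eef_rot: [-179.9, -0.0, -88.5]
contact_force: [0.3, -0.6, -0.7]
gripper_width: 0.0258
gripper_force: 24.9
time_s: 42.95
tcp_pos: [0.5585, -0.2913, 0.0696]
eef_rot: [-179.9, -0.0, -88.6]
contact_force: [1.0, 0.1, -0.7]
gripper_width: 0.0258
gripper_force: 24.9
```

View pics/s10.png

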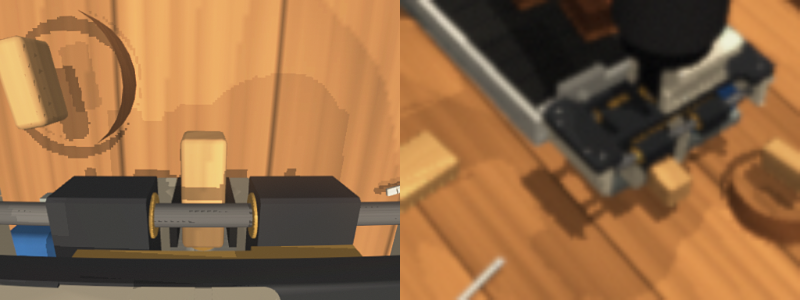

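Force is near zero and the shoulder is about 10 mm from the plate. I'll push 5 mm more, release gently, and rise.

```bash
python3 -m pendant '[[[-0.15,0,0,0,0,0,-1],[-0.12,0,0,0,0,0,-1],[0,0,0,0,0,0,-1],[0,0,0.1,0,0,0,-1],[0,0,0,0,0,0,-1],[0,0,0,0,0,0,-0.3],[0,0,0,0,0,0,-0.1],[0,0,0,0,0,0,-0.1]]]'
python3 -m pendant '[[[0,0,0,0,0,0,-0.1],[0,0,0,0,0,0,-0.1],[0,0,-0.5,0,0,0,-0.1],[0,0,-1,0,0,0,-0.1],[0,0,-1,0,0,0,-0.1],[0,0,-1,0,0,0,-0.1],[0,0,-1,0,0,0,-0.1],[0,0,-1,0,0,0,-0.1]]]'
python3 -m pendant '[[[-1,0,-0.8,0,0,0,-0.5],[-1,0,-0.8,0,0,0,-0.5],[-1,0,-0.8,0,0,-1,-0.5],[-1,0,0,0,0,-1,-0.5],[-1,0,0,0,0,-1,-0.5],[-1,0,0,0,0,-1,-0.5],[-1,0,0,0,0,-1,-1],[0,0,0,0,0,-1,-1]]]'
python3 - <<'E'
from h import *
s=r.get_state(); print(s['tcp_pos'])
V=cloud('side')[1]; Z=V[...,2]; f=cloud('side')[0]; cv2.imwrite('pics/s11.png',cv2.resize(f[150:280,180:353],(798,600)))
m=(V[...,0]>.52)&(V[...,0]<.6)&(V[...,1]<-.262)&(V[...,1]>-.40)&(Z>.03)&(Z<.09); P=V[m]
print(len(P),'handle y',P[:,1].min(),P[:,1].max(),np.percentile(P,[5,50,95],0).round(3))
E
```

```text
time_s: 43.85
tcp_pos: [0.5586, -0.2859, 0.0678]
eef_rot: [-179.9, -0.0, -88.6]
contact_force: [-0.2, -0.8, -0.3]
gripper_width: 0.0379
gripper_force: 0.0
time_s: 44.65
tcp_pos: [0.5583, -0.2858, 0.1794]
eef_rot: [-179.9, -0.0, -88.6]
contact_force: [0.4, 0.2, 0.1]
gripper_width: 0.0396
gripper_force: 0.0
time_s: 45.45
tcp_pos: [0.5404, -0.1459, 0.2268]
eef_rot: [-179.8, -0.1, -64.3]
contact_force: [1.1, 0.0, 1.1]
gripper_width: 0.011
gripper_force: 0.0
[ 0.54042931 -0.14591815  0.22679892]
260 handle y -0.3288448291644889 -0.26231491012395836 [[ 0.544 -0.327  0.037]
 [ 0.552 -0.299  0.056]
 [ 0.57  -0.266  0.062]]
```

View pics/s11.png

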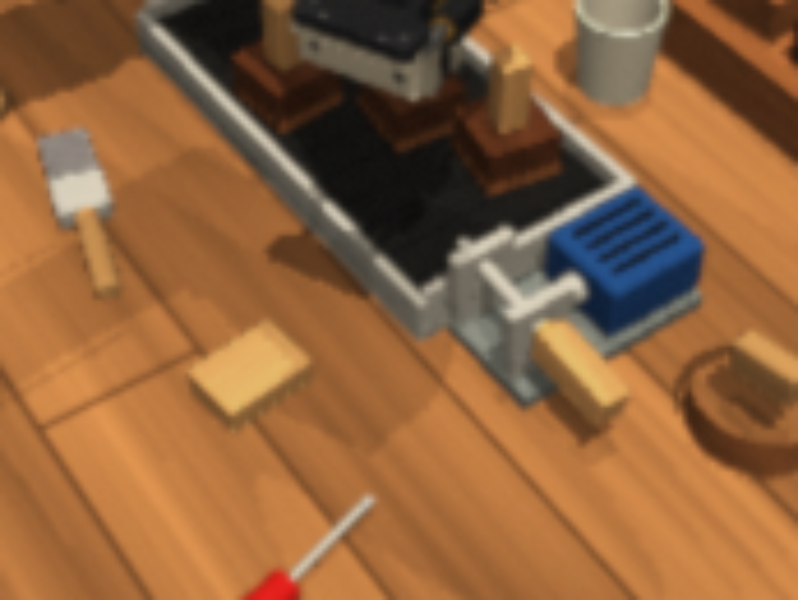

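The rod is through both eyelets with its handle at (580,370), close to the outer plate. I'll verify the gap from the top camera, then head for the panel.

Run:
```python
from h import *
f,W=cloud('top'); h=cv2.cvtColor(f,cv2.COLOR_BGR2HSV); Z=W[...,2]
m=(W[...,0]>.535)&(W[...,0]<.585)&(W[...,1]<-.225)&(W[...,1]>-.36)
for y0 in np.arange(-.345,-.23,.004):
    q=m&(abs(W[...,1]-y0)<.002)
    if q.any(): print(round(y0,3),'zmax',Z[q].max().round(3),'hsv at max',h[q][Z[q].argmax()],(W[q][Z[q].argmax(),0]).round(3))
d(512,372,220); dr(180,0,0)
```

```text
-0.345 zmax 0.006 hsv at max [ 14 146 192] 0.579
-0.341 zmax 0.006 hsv at max [ 14 146 192] 0.579
-0.337 zmax 0.007 hsv at max [ 14 145 202] 0.571
-0.333 zmax 0.001 hsv at max [ 14 145 207] 0.551
-0.329 zmax 0.0 hsv at max [ 14 145 190] 0.535
-0.325 zmax 0.061 hsv at max [ 20 119 213] 0.558
-0.321 zmax 0.061 hsv at max [ 22 113 222] 0.554
-0.317 zmax 0.061 hsv at max [ 19 119 220] 0.558
-0.313 zmax 0.062 hsv at max [ 21 117 220] 0.558
-0.309 zmax 0.062 hsv at max [ 17 127 191] 0.55
-0.305 zmax 0.066 hsv at max [ 21 117 220] 0.557
-0.301 zmax 0.063 hsv at max [ 18 125 219] 0.561
-0.297 zmax 0.062 hsv at max [ 16 136 195] 0.573
-0.293 zmax 0.062 hsv at max [ 18 125 220] 0.565
-0.289 zmax 0.069 hsv at max [ 22 113 221] 0.552
-0.285 zmax 0.067 hsv at max [ 20 120 219] 0.56
-0.281 zmax 0.066 hsv at max [ 21 116 220] 0.557
-0.277 zmax 0.063 hsv at max [ 15 136 195] 0.572
-0.273 zmax 0.064 hsv at max [ 22 112 220] 0.553
-0.269 zmax 0.068 hsv at max [ 21 114 220] 0.552
-0.265 zmax 0.069 hsv at max [ 21 115 221] 0.556
-0.261 zmax 0.07 hsv at max [ 22 112 219] 0.552
-0.257 zmax 0.064 hsv at max [ 18 135 182] 0.56
-0.253 zmax 0.064 hsv at max [ 18 127 183] 0.553
-0.249 zmax 0.08 hsv at max [ 27  37 188] 0.562
-0.245 zmax 0.079 hsv at max [ 37  19 227] 0.554
-0.241 zmax 0.083 hsv at max [ 33  22 217] 0.58
-0.237 zmax 0.065 hsv at max [ 21  35 146] 0.556
-0.233 zmax 0.062 hsv at max [ 21  35 192] 0.56
units [-24.09  -9.82   0.31] rot [-1.799e+02 -1.000e-01 -6.460e+01] w 0.0018914107607098094 F [0.2 0.2 0.5]
rot units [ -0.02  -0.04 -16.16] joints [  5.  11. -16.   0. -63.  21.]
```

The gap is about 5 mm. Moving to the panel.

```bash
python3 -m pendant '[[[0,0,0,0,0,-1,-1],[0,0,0,0,0,-1,-1],[0,0,0,0,0,-1,-1],[0,0,0,0,0,-1,-1],[0,0,0,0,0,-1,-1],[0,0,0,0,0,-1,-1],[0,0,0,0,0,-1,-1],[0,0,0,0,0,-1,-1]]]'
python3 -m pendant '[[[0,0,0,0,0,-1,-1],[0,0,0,0,0,-1,-1],[0,0,0,0,0,-1,-1],[0,0,0,0,0,-1,-1],[0,0,0,0,0,-1,-1],[0,0,0,0,0,-1,-1],[0,0,0,0,0,-1,-1],[0,-1,0,0,0,0,-1]]]'
python3 -m pendant '[[[-0.2,-1,0,0,0,0,-1],[-0.2,-1,0,0,0,0,-1],[-0.2,-1,0,0,0,0,-1],[-0.2,-1,0,0,0,0,-1],[-0.2,-1,0,0,0,0,-1],[-0.2,-1,0,0,0,0,-1],[-0.2,-1,0,0,0,0,-1],[-0.2,-1,0,0,0,0,-1]]]'
python3 -m pendant '[[[-0.2,-1,0,0,0,0,-1],[-0.2,-1,0,0,0,0,-1],[-0.2,-1,0,0,0,0,-1],[-0.2,-1,0,0,0,0,-1],[-0.2,-1,0,0,0,0,-1],[-0.2,-1,0,0,0,0,-1],[-0.2,-1,0,0,0,0,-1],[-0.2,-1,0,0,0,0,-1]]]'
python3 -m pendant '[[[0,-1,0,0,0,0,-1],[0,-1,0,0,0,0,-1],[0,-1,0,0,0,0,-1],[0,-1,0,0,0,0,-1],[0,-1,0,0,0,0,-1],[0,-1,0,0,0,0,-1],[0,-1,0,0,0,0,-1],[0,0,0,0,0,0,-1]]]'
python3 - <<'E'
from h import *
f,W=cloud('wrist'); cv2.imwrite('pics/w12.png',f); np.save('w12.npy',W); Z=W[...,2]
reg=(W[...,1]>.29)&(W[...,1]<.46)&(W[...,0]>.46)&(W[...,0]<.62)
print('hi');blobs(f,W,reg&(Z>.0525)&(Z<.068)); print('panel');blobs(f,W,reg&(Z>.033)&(Z<.07))
d(551,415,90);dr(180,0,0)
E
```

```text
time_s: 46.4
tcp_pos: [0.5409, -0.1481, 0.2258]
eef_rot: [-180.0, -0.1, -32.6]
contact_force: [-0.4, -0.3, 0.2]
gripper_width: 0.0009
gripper_force: 0.0
time_s: 47.2
tcp_pos: [0.5424, -0.1291, 0.2257]
eef_rot: [180.0, -0.1, -4.7]
contact_force: [1.3, -0.3, -0.9]
gripper_width: 0.0005
gripper_force: 0.0
time_s: 48.0
tcp_pos: [0.5234, 0.0348, 0.2258]
eef_rot: [180.0, -0.1, -4.8]
contact_force: [0.2, 0.0, 0.6]
gripper_width: 0.0007
gripper_force: 0.0
time_s: 48.8
tcp_pos: [0.5045, 0.1969, 0.2257]
eef_rot: [180.0, -0.1, -4.8]
contact_force: [0.0, 0.1, 0.2]
gripper_width: 0.0005
gripper_force: 0.0
time_s: 49.6
tcp_pos: [0.5157, 0.3388, 0.2249]
eef_rot: [180.0, -0.1, -4.5]
contact_force: [-0.0, -0.0, 0.7]
gripper_width: 0.0005
gripper_force: 0.0
hi
c [548. 332.] size [23. 22.] ang 40.7 z 60.0 61.0 px [252 128  26  26] 522
c [550. 376.] size [23. 23.] ang 82.1 z 60.0 61.0 px [204 130  26  26] 536
c [551. 419.] size [23. 23.] ang -19.3 z 60.0 61.0 px [157 132  27  26] 548
c [500. 377.] size [36. 37.] ang -7.8 z 60.0 61.0 px [202 175  39  39] 1202
panel
c [539. 376.] size [141. 132.] ang 88.3 z 39.0 60.0 px [144  78 149 141] 18541
units [ 1.46 -4.    6.74] rot [ 1.8e+02 -1.0e-01 -4.5e+00] w 0.000453714605069739 F [-0.2 -0.9  0.4]
rot units [ 0.01 -0.02 -1.13] joints [ 51.  16.  -9.   0. -65.  34.]
```

View pics/w12.png

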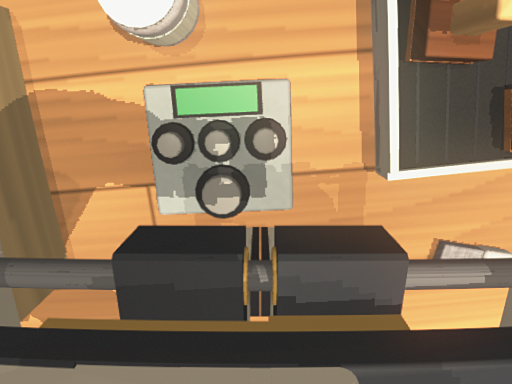

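Keys measured: left (551,419), middle (550,376), right (548,332), large (500,377), with tops at about 58–60 mm. Going above the left key, then down until contact.

```bash
python3 -m pendant '[[[0.36,-1,1,0,0,0,-1],[0.36,-1,1,0,0,0,-1],[0.36,-1,1,0,0,0,-1],[0.36,-1,1,0,0,0,-1],[0,-0.2,1,0,0,0,-1],[0,0,1,0,0,0,-1],[0,0,0.5,0,0,0,-1],[0,0,0,0,0,0,-1]]]'
python3 -c "
from h import *
d(551,419,84)"
python3 -m pendant '[[[0,0,0.2,0,0,0,-1],[0,0,0.2,0,0,0,-1],[0,0,0.05,0,0,0,-1],[0,0,0,0,0,0,-1],[0,0,0,0,0,0,-1],[0,0,0,0,0,0,-1],[0,0,0,0,0,0,-1],[0,0,0,0,0,0,-1]]]'
python3 -c "
from h import *
d(551,419,80)"
```

```text
time_s: 50.45
tcp_pos: [0.5505, 0.4164, 0.0939]
eef_rot: [179.8, 0.0, -4.6]
contact_force: [0.2, 0.1, -0.1]
gripper_width: 0.0006
gripper_force: 0.0
units [ 0.02 -0.13  0.49] rot [179.8   0.   -4.6] w 0.0005919429790072525 F [ 0.2  0.1 -0.1]
time_s: 51.25
tcp_pos: [0.5511, 0.4174, 0.0866]
eef_rot: [180.0, -0.1, -4.6]
contact_force: [0.2, -0.2, -0.0]
gripper_width: 0.0006
gripper_force: 0.0
units [-0.01 -0.08  0.33] rot [ 1.8e+02 -1.0e-01 -4.6e+00] w 0.0005806075691933636 F [ 0.2 -0.2 -0. ]
```

```bash
python3 -m pendant '[[[0,-0.08,0.2,0,0,0,-1],[0,0,0.1,0,0,0,-1],[0,0,0.1,0,0,0,-1],[0,0,0.1,0,0,0,-1],[0,0,0,0,0,0,-1],[0,0,0,0,0,0,-1],[0,0,0,0,0,0,-1],[0,0,0,0,0,0,-1]]]'
python3 -c "
from h import *
d(551,419,74)"
```

```text
time_s: 52.05
tcp_pos: [0.5512, 0.4191, 0.0766]
eef_rot: [-180.0, -0.1, -4.6]
contact_force: [-2.1, 1.3, 2.6]
gripper_width: 0.0008
gripper_force: 1.4
units [-0.01  0.01  0.13] rot [-1.8e+02 -1.0e-01 -4.6e+00] w 0.0007532438163876513 F [-2.1  1.3  2.6]
```

```bash
python3 -m pendant '[[[0,0,0.1,0,0,0,-1],[0,0,0.1,0,0,0,-1],[0,0,0,0,0,0,-1],[0,0,0,0,0,0,-1],[0,0,0,0,0,0,-1],[0,0,0,0,0,0,-1],[0,0,0,0,0,0,-1],[0,0,0,0,0,0,-1]]]'
python3 -c "
from h import *
d(551,419,74)"
python3 -m pendant '[[[0,0,0.1,0,0,0,-1],[0,0,0,0,0,0,-1],[0,0,0,0,0,0,-1],[0,0,0,0,0,0,-1],[0,0,0,0,0,0,-1],[0,0,0,0,0,0,-1],[0,0,0,0,0,0,-1],[0,0,0,0,0,0,-1]]]'
python3 -c "
from h import *
d(551,419,74);f,W=cloud('wrist');cv2.imwrite('pics/w13.png',f)"
```

```text
time_s: 52.85
tcp_pos: [0.5513, 0.4191, 0.0741]
eef_rot: [-180.0, -0.1, -4.5]
contact_force: [-5.7, -0.9, 14.6]
gripper_width: 0.0008
gripper_force: 7.0
units [-0.02  0.01  0.01] rot [-1.8e+02 -1.0e-01 -4.5e+00] w 0.0008400158804104201 F [-5.7 -0.9 14.6]
time_s: 53.65
tcp_pos: [0.5514, 0.4192, 0.0739]
eef_rot: [-180.0, -0.2, -4.5]
contact_force: [-10.2, -3.5, 25.2]
gripper_width: 0.0007
gripper_force: 12.5
units [-0.02  0.01 -0.01] rot [-180.    -0.2   -4.5] w 0.0007087654029380899 F [-10.2  -3.5  25.2]
```

The left key bottomed at TCP z=74, so it is pressed. Rising and going to the right key.

```bash
python3 -m pendant '[[[0,0,-0.4,0,0,0,-1],[0,0,-0.4,0,0,0,-1],[0,0,-0.4,0,0,0,-1],[0.05,1,0,0,0,0,-1],[0.05,1,0,0,0,0,-1],[0.05,1,0,0,0,0,-1],[0.05,1,0,0,0,0,-1],[0,0.35,0,0,0,0,-1]]]'
python3 -m pendant '[[[0,0,0,0,0,0,-1],[0,0,0,0,0,0,-1],[0,0,0,0,0,0,-1],[0,0,0,0,0,0,-1],[0,0,0,0,0,0,-1],[0,0,0,0,0,0,-1],[0,0,0,0,0,0,-1],[0,0,0,0,0,0,-1]]]'
python3 - <<'E'
from h import *
d(548,332,73); f,W=cloud('top'); Z=W[...,2]
for n,(x,y) in dict(L=(551,419),M=(550,376)).items():
    m=np.hypot(W[...,0]-x/1000,W[...,1]-y/1000)<.008; print(n,Z[m])
E
```

```text
time_s: 54.5
tcp_pos: [0.548, 0.3291, 0.0944]
eef_rot: [180.0, -0.1, -4.7]
contact_force: [0.4, 0.1, 0.1]
gripper_width: 0.0004
gripper_force: 0.0
time_s: 55.3
tcp_pos: [0.5482, 0.332, 0.0944]
eef_rot: [180.0, -0.1, -4.6]
contact_force: [-0.1, 0.2, -0.2]
gripper_width: -0.0002
gripper_force: 0.0
units [-0.01  0.    1.07] rot [ 1.8e+02 -1.0e-01 -4.6e+00] w -0.00024495684996549204 F [-0.1  0.2 -0.2]
L []
M [0.50938032 0.50966356 0.51412119 0.51163452 0.51051943 0.51121749
 0.50592367 0.51048664 0.50942081 0.50749402 0.50893374 0.51253978
 0.5080356  0.51187713 0.51115587 0.50626635]
```

```bash
python3 -m pendant '[[[0,0,0.4,0,0,0,-1],[0,0,0.3,0,0,0,-1],[0,0,0.2,0,0,0,-1],[0,0,0.15,0,0,0,-1],[0,0,0.1,0,0,0,-1],[0,0,0,0,0,0,-1],[0,0,0,0,0,0,-1],[0,0,0,0,0,0,-1]]]'
python3 -m pendant '[[[0,0,-0.4,0,0,0,-1],[0,0,-0.4,0,0,0,-1],[0,0,-0.35,0,0,0,-1],[-0.04,-1,0,0,0,0,-1],[-0.04,-1,0,0,0,0,-1],[0,-0.2,0,0,0,0,-1],[0,0,0,0,0,0,-1],[0,0,0,0,0,0,-1]]]'
python3 -m pendant '[[[0,0,0,0,0,0,-1],[0,0,0,0,0,0,-1],[0,0,0,0,0,0,-1],[0,0,0,0,0,0,-1],[0,0,0,0,0,0,-1],[0,0,0,0,0,0,-1],[0,0,0,0,0,0,-1],[0,0,0,0,0,0,-1]]]'
python3 -c "
from h import *
d(550,376,73)"
```

```text
time_s: 56.15
tcp_pos: [0.5483, 0.3319, 0.074]
eef_rot: [-180.0, -0.1, -4.5]
contact_force: [-8.0, -2.8, 21.6]
gripper_width: 0.0006
gripper_force: 10.7
time_s: 56.95
tcp_pos: [0.5498, 0.376, 0.0937]
eef_rot: [179.9, -0.0, -4.6]
contact_force: [-0.4, -0.5, 0.1]
gripper_width: 0.0003
gripper_force: 0.0
time_s: 57.75
tcp_pos: [0.5502, 0.3759, 0.0945]
eef_rot: [180.0, -0.1, -4.6]
contact_force: [-0.2, -0.1, 1.3]
gripper_width: 0.0007
gripper_force: 0.0
units [-0.01 -0.    1.07] rot [ 1.8e+02 -1.0e-01 -4.6e+00] w 0.0007315914733472487 F [-0.2 -0.1  1.3]
```

```bash
python3 -m pendant '[[[0,0,0.4,0,0,0,-1],[0,0,0.3,0,0,0,-1],[0,0,0.2,0,0,0,-1],[0,0,0.15,0,0,0,-1],[0,0,0.1,0,0,0,-1],[0,0,0,0,0,0,-1],[0,0,0,0,0,0,-1],[0,0,0,0,0,0,-1]]]'
python3 -m pendant '[[[0,0,-0.4,0,0,0,-1],[0,0,-0.4,0,0,0,-1],[0,0,-0.35,0,0,0,-1],[-1,0.05,0,0,0,0,-1],[-1,0.05,0,0,0,0,-1],[-0.5,0.05,0,0,0,0,-1],[0,0,0,0,0,0,-1],[0,0,0,0,0,0,-1]]]'
python3 -m pendant '[[[0,0,0,0,0,0,-1],[0,0,0,0,0,0,-1],[0,0,0,0,0,0,-1],[0,0,0,0,0,0,-1],[0,0,0,0,0,0,-1],[0,0,0,0,0,0,-1],[0,0,0,0,0,0,-1],[0,0,0,0,0,0,-1]]]'
python3 -c "
from h import *
d(500,377,73)"
```

```text
time_s: 58.55
tcp_pos: [0.5501, 0.3759, 0.074]
eef_rot: [-180.0, -0.1, -4.5]
contact_force: [-7.4, -3.1, 20.2]
gripper_width: 0.0
gripper_force: 10.1
time_s: 59.35
tcp_pos: [0.5005, 0.3773, 0.0946]
eef_rot: [-180.0, -0.1, -4.5]
contact_force: [0.2, 0.1, 0.5]
gripper_width: 0.0004
gripper_force: 0.0
time_s: 60.15
tcp_pos: [0.5001, 0.377, 0.0944]
eef_rot: [180.0, -0.1, -4.6]
contact_force: [-0.3, -0.2, 0.1]
gripper_width: 0.0004
gripper_force: 0.0
units [-0.01 -0.    1.07] rot [ 1.8e+02 -1.0e-01 -4.6e+00] w 0.000443285944416974 F [-0.3 -0.2  0.1]
```

```bash
python3 -m pendant '[[[0,0,0.4,0,0,0,-1],[0,0,0.3,0,0,0,-1],[0,0,0.2,0,0,0,-1],[0,0,0.15,0,0,0,-1],[0,0,0.1,0,0,0,-1],[0,0,0,0,0,0,-1],[0,0,0,0,0,0,-1],[0,0,0,0,0,0,-1]]]'
python3 -m pendant '[[[0,0,-0.5,0,0,0,-1],[0,0,-1,0,0,0,-1],[0,0,-1,0,0,0,-1],[0,0,-1,0,0,0,-1],[0,0,-1,0,0,0,-1],[0,0,-1,0,0,0,-1],[0,0,-1,0,0,0,-1],[0,0,-1,0,0,0,-1]]]'
python3 -m pendant '[[[0,0,-1,0,0,0,-1],[0,0,0,0,0,0,-1],[0,0,0,0,0,0,-1],[0,0,0,0,0,0,-1],[0,0,0,0,0,0,-1],[0,0,0,0,0,0,-1],[0,0,0,0,0,0,-1],[0,0,0,0,0,0,-1]]]'
python3 - <<'E'
from h import *
f,W=cloud('wrist'); Z=W[...,2]; reg=(W[...,1]>.29)&(W[...,1]<.46)&(W[...,0]>.46)&(W[...,0]<.62)
print('keys');blobs(f,W,reg&(Z>.0525)&(Z<.068))
f,W=cloud('top');print('tops');blobs(f,W,(W[...,0]>.5)&(W[...,0]<.7)&(abs(W[...,1])<.25)&(W[...,2]>.122)&(W[...,2]<.14),10)
g,_=cloud('side'); cv2.imwrite('pics/s14.png',np.hstack([cv2.resize(f[130:230,130:330],(400,300)),cv2.resize(g[110:270,140:353],(400,300))]))
E
```

```text
time_s: 60.95
tcp_pos: [0.5001, 0.3769, 0.0739]
eef_rot: [-180.0, -0.1, -4.5]
contact_force: [-7.9, -3.9, 23.4]
gripper_width: 0.0006
gripper_force: 11.5
time_s: 61.75
tcp_pos: [0.4997, 0.3767, 0.2218]
eef_rot: [180.0, -0.1, -4.6]
contact_force: [0.6, 0.0, -0.3]
gripper_width: 0.0002
gripper_force: 0.0
time_s: 62.55
tcp_pos: [0.4998, 0.3769, 0.2411]
eef_rot: [180.0, -0.1, -4.6]
contact_force: [-0.1, 0.0, 0.2]
gripper_width: 0.0007
gripper_force: 0.0
keys
c [548. 332.] size [23. 22.] ang 86.9 z 60.0 61.0 px [291 106  26  25] 510
c [550. 376.] size [23. 22.] ang 85.8 z 60.0 61.0 px [245 108  25  25] 497
c [551. 419.] size [22. 23.] ang -11.8 z 60.0 61.0 px [199 110  25  25] 490
c [500. 377.] size [36. 37.] ang -3.9 z 60.0 61.0 px [241 153  38  38] 1138
tops
c [641. 174.] size [20. 19.] ang 2.7 z 130.0 133.0 px [171 155   6   6] 34
c [649. -90.] size [22. 22.] ang 0.7 z 129.0 135.0 px [243 154   7   7] 42
c [620. -12.] size [24. 19.] ang 0.7 z 130.0 135.0 px [222 161   6   7] 38
c [553.  60.] size [23. 22.] ang 1.5 z 128.0 132.0 px [201 179   7   7] 42
```

View pics/s14.png

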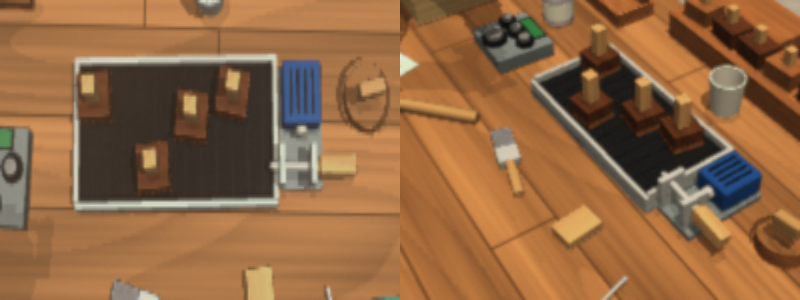

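All four blocks appear to stand, and the keys are up. Block a was knocked to y=174, so I'll check its uprightness before handing in.

Run:
```python
from h import *
for n in ('top','side','wrist'):
    f,W=cloud(n)
    for nm,(x,y) in dict(a=(641,174),b=(553,60),c=(620,-12),s=(649,-90)).items():
        dx=W[...,0]-x/1000; dy=W[...,1]-y/1000
        m=(abs(dx)<.024)&(abs(dy)<.024)&(W[...,2]>.06)&(W[...,2]<.085)&~((abs(dx)<.015)&(abs(dy)<.015)); P=W[m]
        if len(P)<12: continue
        c=np.linalg.lstsq(np.c_[P[:,:2]-P[:,:2].mean(0),np.ones(len(P))],P[:,2],rcond=None)[0]
        t=(abs(dx)<.03)&(abs(dy)<.03)&(W[...,2]>.12); print(n,nm,len(P),'slope',c[:2].round(3),'z',c[2].round(4),'top',W[t].mean(0).round(3) if t.any() else None)
print(r.get_state()['time_s'])
```

```text
top a 70 slope [0.    0.018] z 0.0697 top [0.64  0.174 0.128]
top b 77 slope [-0.007 -0.003] z 0.0696 top [0.552 0.06  0.129]
top c 80 slope [ 0.004 -0.01 ] z 0.0696 top [ 0.62  -0.012  0.129]
top s 91 slope [0.005 0.021] z 0.0703 top [ 0.65  -0.09   0.129]
side a 50 slope [0.014 0.02 ] z 0.0686 top [0.638 0.171 0.127]
side b 55 slope [ 0.    -0.011] z 0.0684 top [0.548 0.057 0.127]
side c 53 slope [-0.036 -0.018] z 0.0693 top [ 0.616 -0.015  0.127]
side s 63 slope [-0.016 -0.043] z 0.0685 top [ 0.646 -0.093  0.127]
wrist a 827 slope [0.006 0.001] z 0.0721 top [0.628 0.185 0.12 ]
62.85
```

All four blocks are level and the rod is through, so I'm handing in.

```bash
python3 -c "
from plant import r
print(r.close_job())"
```

```text
the job is handed in; nothing more can be done
None
```

The job is handed in after about 63 s of robot time, verdict not shown: all four blocks stand on the mat, the rod is through both eyelets with its handle about 5 mm from the outer plate and let go, and the keys were pressed left, right, middle, large and are up again.

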